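Put the plain tray away from the middle of the stack

ROBOT

A 6-joint arm with a two-finger parallel gripper is mounted at the origin on the work surface. World frame = base frame: x ahead of the robot, y to its left, z up, the work surface at z = 0. Lengths are in m, angles in rad, forces in N, time in s.
With the tool pointing down it reaches from about 0.3 to 0.825 m from the base axis. Payload 5.4 kg.
Tool frame: the origin (TCP) lies between the finger pads; the fingertips stand 17 mm ahead of it and the grasp point (between the pads) lies 2 mm behind it; z points along the fingers, y is the direction in which the jaws open and shut (so a half turn about z gives the same grasp; the last joint's range is limited). The gripper opens to 92 mm and grips with 3 to 60 N. Pads are 20 mm wide; open, the fingers measure 128 mm over their backs; the gripper's body (75 mm by 189 mm) begins 69 mm behind the grasp point.
Start: joints at [-1.331, 0.158, 1.597, -0, 1.386, -0.21], TCP at [0.25, -0.518, 0.232] pointing down, gripper open.
Joint ranges: [-2.91, 2.91], [-0.94, 2.29], [0.18, 2.7], [-1.29, 4.43], [0.17, 2.64], [-3, 3]. Speed limits (rad/s): [2.57, 2.57, 3.14, 3.14, 3.14, 3.14].

INTERFACE

Orientations are given as a rotation vector (axis times angle).
In Python, from bench import r gives the robot as it stands. The module is installed in compiled form; this text tells all that it offers.
- The arm moves only by the shell command python3 -m inch 'ROWS' [FORCE]. ROWS is JSON, a list of rows, each a list of 3 entries, a list of its own where there are three numbers: the shift along the tool's x, y, z in m, then the turn, a rotation vector about the tool's x, y, z in rad, then the gripper command: -1 is fully open, 1 is shut, values between are in proportion. In form: [[[tx, ty, tz], [wx, wy, wz], hand], ...]. A call has 1 to 8 rows; each row is the pose to reach, as a shift and turn from the pose measured when the call began, along the tool's axes at that moment; what a row does not reach only later rows make up. A row lasts 1/10 s, in which the tool goes at most 50 mm and 8.59 degrees, less where a joint would pass 70% of its speed; a pose out of reach is approached as far as the arm can. A call with a gripper value outside its range is refused whole. The fingers move at their own pace and stop on an object; FORCE is the grip in N (left out, the last holds). Time passes only in rows, so rows that repeat a pose let the fingers close. It gives the time, the measured TCP pose, the force and the opening at its end, in the units of the state.
- r.observe(): the state, without advancing time (a new reading comes with each control period).
- r.get_image(name): name is "scene" or "top"; returns the picture (480x640x3 uint8, blue, green, red); there is no depth.
- r.camera_info(name): a dict with "vfov" (degrees; the focal length in pixels is half the picture's height over the tangent of half this angle, whatever the lens; pixels are square), "cx", "cy" (the principal point, pixels), "xyz" and "rotation" of the camera in the world. Camera axes: x right, y up, looking along -z (the intrinsics and any distortion apply to the point x, -y, -z); pixel columns grow to the right and rows downward; lengths in m; the calibration is good to about 2 mm. A picture is of the moment at which its call begins. camera_info takes no time and is no camera call.
- r.hand_in(): hands the job in, once; it reports no verdict.
The state is a dict: "t": time; "joint_pos": joint angles; "qvel": joint speeds; "tau": joint torques, N m; "ee_pos": TCP position; "tool_rot": TCP orientation; "contact_force": force on the tool from outside, world axes, zero at the start; "ft_torque": the same for the moment, N m; "width": opening from 0.0 (shut) to 1.0 (fully open).
Only numpy, scipy, OpenCV 4.12 (cv2) and the standard library are available. Lean on these libraries where they do the work, as an engineer would, in place of code of your own. Each camera call takes 0.05 s, during which the arm holds its last target.

TASK

A plain tray has ended up in the middle of the stack, between two ribbed ones: set the upper ribbed tray aside on the marble, put the plain tray flat on the cork pad in the free half of the storage box, beside the plain tray that is already there, and then put the upper tray back squarely on the bottom one, which stays where it is. Finally close the box's lid fully. Set the trays down level without dropping them, and leave the pot, vase, timer and scoop alone.

Things in the scene. Friction and masses are not known exactly. Their poses are not given: they have to be found in the camera images.
- upper_c (a point): Top tray of the stack: aluminium, 2 ribs (8 mm tall, 3 mm proud) round the outside, 150 x 90 x 46 mm high, walls and floor 4 mm, 0.22 kg. Point at its centre, 23 mm above its underside; x along its length, z up. A carrying bar (10 mm thick along x, 14 mm tall) crosses it at mid-length along y, its middle 10 mm above this point, its top 6 mm under the rim; inside, 66 mm is open on each side of it.
- middle_c (a point): Middle tray of the stack, the one to put away: plain smooth sides, otherwise same size, bar, point and axes as the top tray. The three rest flat on one another's rims, 46 mm apart, without interlocking, up to about 3 mm and 3 degrees out of line. Inside each tray the floor is 19 mm below its centre point.
- lower_c (a point): Bottom tray of the stack, ribbed, loose on the marble: same size, bar, point and axes as the top tray.
- stowed_c (a point): Plain tray that already stands in one half of the storage box (either half): same size, bar, point and axes as the middle tray.
- box: Open grey plastic storage box, fixed to the sill: outside 174 (x) x 214 (y) x 62 mm high, walls and floor 4 mm, inside 166 x 206 mm, no divider. Origin at the centre of its underside; x points from the front (nearer the robot) to the hinge side, z up. Two trays fit side by side along y, their lengths along x.
- box_in (a point): Centre of the storage box's inner floor, 4 mm above the sill; axes as the box's.
- pad_c (a point): Cork pad fixed flat on the box's floor in the free half, 120 x 76 x 2 mm: point at the centre of its top; axes parallel to the box's. The plain tray belongs centred here, its centre then 23 mm above this point.
- lid (a joint): Angle of the box's clear lid (rad): 0 closed, on the rim; 1.6 to 1.7 as found, standing open just past upright. Stiff hinge: it stays where it is left, about 2 N at the free edge moves it. It closes when its outer side (away from the robot) is pushed over and down. Its latch need not be fastened.
- lid_edge (a point): Middle of the lid's free edge, on its outer (upper when closed) face. The lid is 176 mm from hinge to free edge, 216 mm wide, 5 mm thick; a black latch tab, 30 mm wide, stands 5 mm beyond this edge.
- lid_hinge (a point): Middle of the lid's hinge line, at the box's far wall 62.5 mm above the sill, on the lid's inner (lower when closed) face; the line runs along the box's y.
- pot_c (a point): Bystander: white ceramic pot with parsley, 80 mm across, 70 mm high, 125 mm with the leaves. Point 35 mm above the sill on its axis.
- vase_c (a point): Bystander: glass propagation vase, 72 mm across, 95 mm high. Point 47 mm above the sill on its axis.
- timer_c (a point): Bystander: black plastic fan timer with a toggle, 60 x 60 x 46 mm. Point 20 mm above the sill on its axis.
- scoop_c (a point): Bystander: stainless scoop lying flat, 180 mm long, 48 mm wide, 25 mm high. Point near its middle, 10 mm above the sill; x towards the blade.
Not all that is in view belongs to the job. Leave any yellow look-alike of the part that bears upper_c alone.

How it is judged:
By the outcome, as a careful person would: the job done as asked, in the order asked, and still so for the second after the job is handed in, with the robot touching nothing.
It also fails if it takes over 72 s, if anything falls off the work surface, if the arm or the gripper's body presses on something with over 40 N, if the wrist force passes 120 N, or if a joint passes its speed limit or range.

## Working session

There is one attempt and no reset: what is moved stays moved. The work goes in short steps, Python scripts to look and compute and a shell command to move; the robot and the scene stay as the last step left them, time stands still between calls to the robot, and variables do not carry over. Pictures are saved under pics/ and viewed, and the job is handed in when it is done.

```bash
mkdir -p pics; python3 - <<'E'
from bench import r
import cv2
print(r.observe())
for n in("scene","top"):
    im=r.get_image(n); cv2.imwrite(f"pics/{n}0.png",im); print(n,r.camera_info(n))
E
```

```text
{'t': 0.0, 'joint_pos': array([-1.33110388e+00,  1.59059671e-01,  1.59823318e+00, -3.49240517e-05,
        1.38619956e+00, -2.10073322e-01]), 'qvel': array([-0.00237657,  0.00228445,  0.00242001,  0.0009567 ,  0.00108317,
        0.00045474]), 'tau': array([-9.52516857e-04, -3.85567474e+01, -3.22115707e+01,  7.01763947e-02,
        3.79173271e-02, -1.35716696e-04]), 'ee_pos': array([ 0.24982295, -0.51722513,  0.23061246]), 'tool_rot': array([-3.06063459e+00, -7.00137030e-01,  9.80438007e-05]), 'contact_force': array([ 0.28059969, -0.39904362, -0.61209454]), 'ft_torque': array([-0.01497388, -0.0757187 ,  0.0172343 ]), 'width': 1.002037131800411}
scene {'vfov': 51.32241499812429, 'cx': 315.24056472087943, 'cy': 241.62756708669457, 'xyz': array([ 1.15434652, -0.47007051,  0.971363  ]), 'rotation': array([0.69627565, 0.31652352, 0.81764947])}
top {'vfov': 53.488265698999896, 'cx': 319.32144383919865, 'cy': 236.75304966154542, 'xyz': array([0.49829614, 0.05876403, 1.20327736]), 'rotation': array([ 0.03822164, -0.02526434, -1.57810355])}
```

View pics/scene0.png

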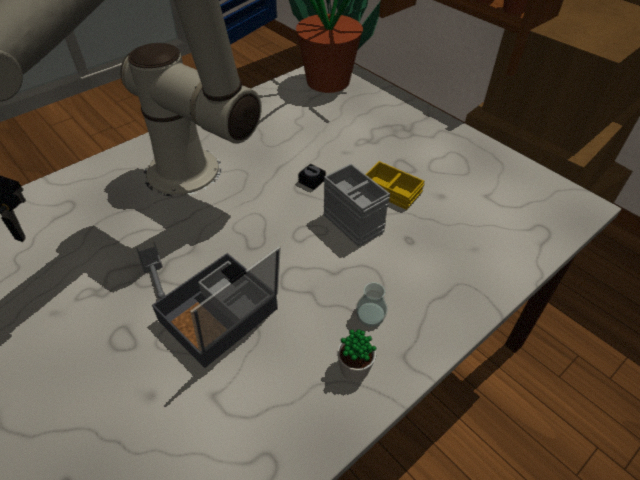

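View pics/top0.png

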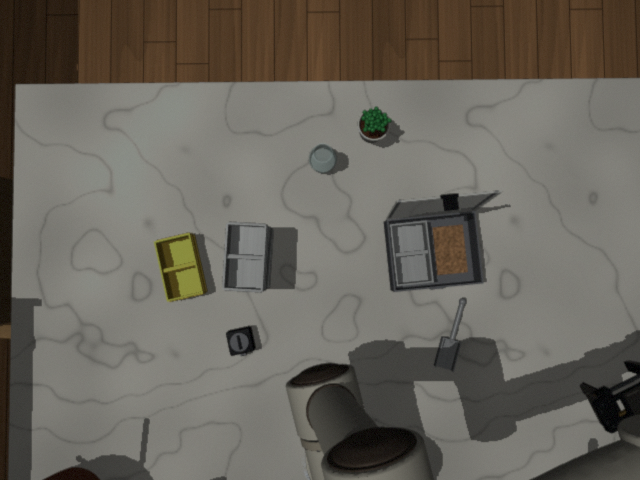

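Both views show the stack (top: ~247,257), a yellow look-alike tray (~180,267), the box (~435,250) with the stowed tray in its left (+y) half and the cork pad at (450,248). The scoop is at (452,335), timer (240,341), vase (322,158) and pot (374,124). Candidates for the upper tray are the grey stack (247,257), the yellow tray (180,267) and the tray in the box (410,252). I choose the grey stack, and check it in a crop.

```bash
cat > h.py <<'E'
from bench import r
import cv2,numpy as np
from scipy.spatial.transform import Rotation as R
def cam(n):
    c=r.camera_info(n); return c,240/np.tan(np.radians(c['vfov']/2)),R.from_rotvec(c['rotation']).as_matrix()
def pix2pl(n,uv,z):
    c,f,M=cam(n); uv=np.atleast_2d(np.array(uv,float))
    d=np.c_[(uv[:,0]-c['cx'])/f,-(uv[:,1]-c['cy'])/f,-np.ones(len(uv))]@M.T
    return c['xyz']+d*((z-c['xyz'][2])/d[:,2])[:,None]
def proj(n,P):
    c,f,M=cam(n); q=(np.atleast_2d(P)-c['xyz'])@M
    return np.c_[c['cx']+f*q[:,0]/-q[:,2],c['cy']+f*q[:,1]/q[:,2]]
def crop(im,x,y,w,h,s,fn):
    cv2.imwrite(fn,cv2.resize(im[y:y+h,x:x+w],None,fx=s,fy=s,interpolation=cv2.INTER_CUBIC))
E
python3 - <<'E'
import cv2
from h import *
t=cv2.imread('pics/top0.png');s=cv2.imread('pics/scene0.png')
crop(t,210,205,100,100,6,'pics/c1.png');crop(s,300,150,130,100,6,'pics/c2.png');crop(t,375,180,130,120,5,'pics/c3.png')
E
```

```text
(no output)
```

View pics/c1.png

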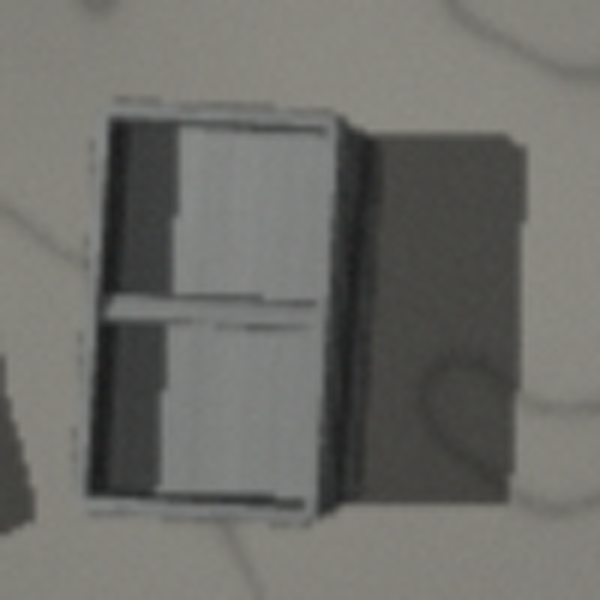

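View pics/c2.png

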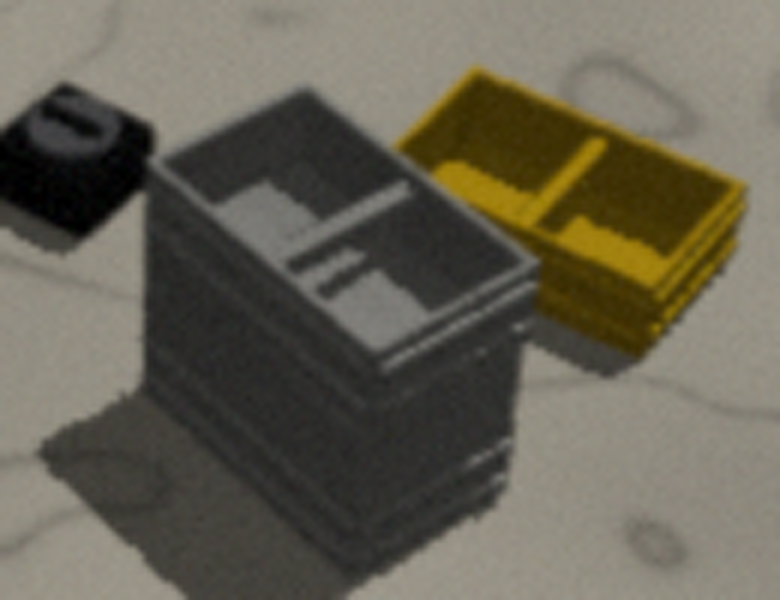

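View pics/c3.png

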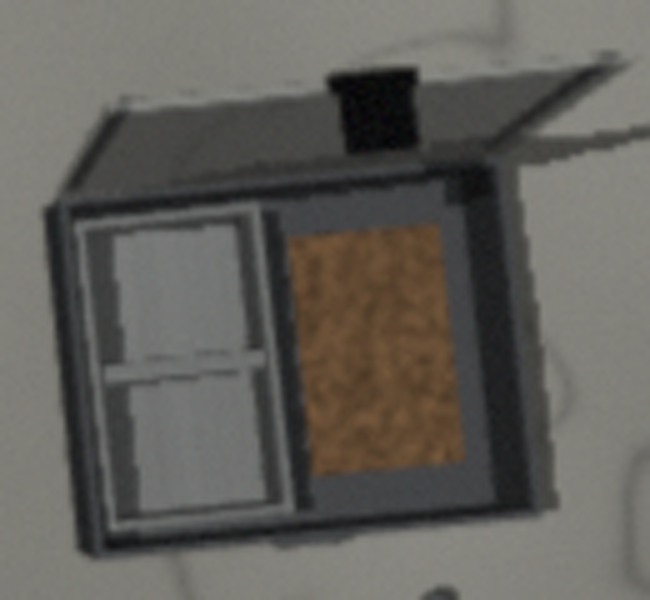

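The crops confirm it: the grey stack has a ribbed top tray, a smooth middle and a ribbed bottom. The cork is in the box's right (−y) half. Now I measure.

```bash
cat >> h.py <<'E'
def fromcrop(p,x,y,s): return (np.array(p,float)+.5)/s-.5+np.array([x,y])
def quad(name,uv,z):  # corners in order; prints sides, centre
    P=pix2pl(name,uv,z); print(name,'z',z); print(np.round(P[:,:2],4).tolist())
    print('sides',np.round(np.linalg.norm(P-np.roll(P,-1,0),axis=1),4),'centre',np.round(P.mean(0),4))
    for i in range(4):
        d=P[(i+1)%4]-P[i]; print(' dir',np.round(np.degrees(np.arctan2(d[1],d[0])),2),end='')
    print(); return P
E
python3 - <<'E'
from h import *
print('upper rim'); quad('top',fromcrop([(112,112),(340,120),(316,514),(88,500)],210,205,6),.138)
print('scene'); quad('scene',fromcrop([(305,88),(540,265),(375,365),(158,160)],300,150,6),.138)
print('bar ends top'); P=pix2pl('top',fromcrop([(105,308),(318,317)],210,205,6),.132);print(P)
print('cork');quad('top',fromcrop([(288,238),(440,223),(464,462),(313,474)],375,180,5),.006)
print('box outer rim');quad('top',fromcrop([(48,206),(492,165),(545,508),(88,552)],375,180,5),.062)
print('stowed rim');quad('top',fromcrop([(76,222),(264,208),(296,512),(112,530)],375,180,5),.05)
lid=fromcrop([(122,100),(622,58)],375,180,5)
print('lid edge at z .236',pix2pl('top',lid,.236))
print('proj tcp',proj('top',r.observe()['ee_pos']),proj('scene',r.observe()['ee_pos']))
E
```

```text
upper rim
top z 0.138
[[0.5733, 0.2716], [0.5696, 0.1862], [0.4229, 0.1956], [0.4287, 0.2805]]
sides [0.0855 0.147  0.0851 0.1449] centre [0.4986 0.2335 0.138 ]
 dir -92.47 dir 176.35 dir 86.12 dir -3.52
scene
scene z 0.138
[[0.4278, 0.2829], [0.5754, 0.2766], [0.5734, 0.183], [0.4221, 0.2014]]
sides [0.1477 0.0936 0.1524 0.0817] centre [0.4997 0.236  0.138 ]
 dir -2.44 dir -91.22 dir 173.08 dir 85.99
bar ends top
[[0.50003454 0.27540061 0.132     ]
 [0.49607235 0.19541078 0.132     ]]
cork
top z 0.006
[[0.5685, -0.2154], [0.5755, -0.2917], [0.4556, -0.3014], [0.4501, -0.2259]]
sides [0.0767 0.1203 0.0757 0.1189] centre [ 0.5124 -0.2586  0.006 ]
 dir -84.8 dir -175.4 dir 94.13 dir 5.06
box outer rim
top z 0.062
[[0.5815, -0.0879], [0.5995, -0.3008], [0.4354, -0.3226], [0.416, -0.1048]]
sides [0.2136 0.1655 0.2186 0.1664] centre [ 0.5081 -0.204   0.062 ]
 dir -85.17 dir -172.42 dir 95.09 dir 5.84
stowed rim
top z 0.05
[[0.5745, -0.1029], [0.5806, -0.194], [0.4337, -0.2069], [0.4257, -0.1183]]
sides [0.0913 0.1475 0.089  0.1497] centre [ 0.5036 -0.1555  0.05  ]
 dir -86.18 dir -174.96 dir 95.18 dir 5.89
lid edge at z .236 [[ 0.61186041 -0.09621019  0.236     ]
 [ 0.62731128 -0.29957295  0.236     ]]
proj tcp [[610.95650306 377.60459843]] [[ -3.08167834 251.08954994]]
```

```bash
python3 - <<'E'
import cv2
from h import *
s=cv2.imread('pics/scene0.png')
crop(s,140,235,160,140,5,'pics/c4.png')
E
```

```text
(no output)
```

View pics/c4.png

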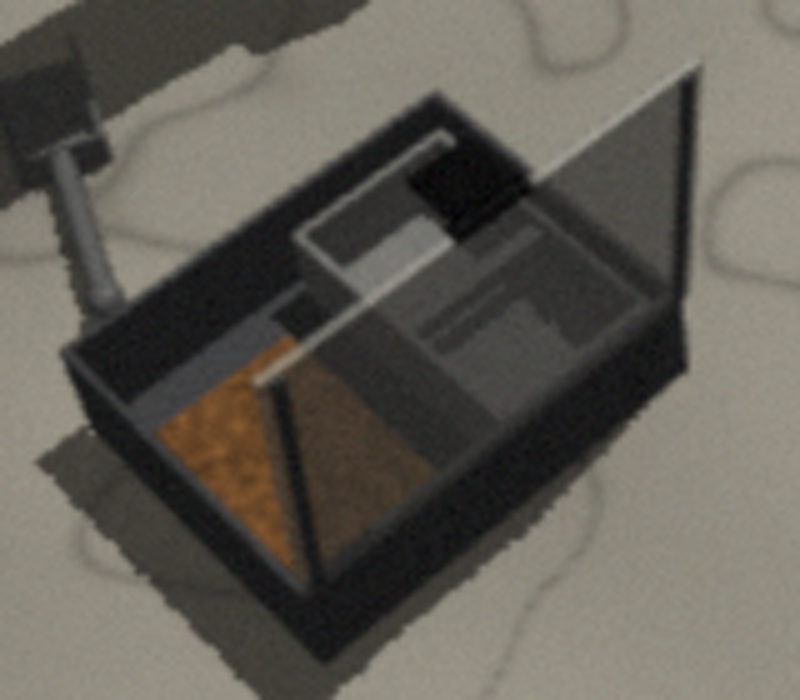

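```bash
cat >> h.py <<'E'
def go(x,y,z,yawdeg):
    """world target TCP, yaw = direction of jaws (tool y), tool down -> shift and turn in current tool axes"""
    o=r.observe(); M=R.from_rotvec(o['tool_rot']).as_matrix()
    cur=np.degrees(np.arctan2(M[1,1],M[0,1]))
    a=np.radians(yawdeg); T=np.array([[-np.sin(a),np.cos(a),0],[np.cos(a),np.sin(a),0],[0,0,-1]])
    E=np.array([T[0],T[1],T[2]]).T
    E=np.c_[[ -np.sin(a),np.cos(a),0],[np.cos(a),np.sin(a),0],[0,0,-1]]
    sgn=np.linalg.det(E)
    w=R.from_matrix(M.T@E).as_rotvec(); s=M.T@(np.array([x,y,z])-o['ee_pos'])
    print('t',round(o['t'],2),'tcp',np.round(o['ee_pos'],4),'yaw',round(cur,2),'q',np.round(o['joint_pos'],2),'F',np.round(o['contact_force'],1),'w',round(o['width'],3),'det',round(sgn,1))
    print('SHIFT',np.round(s,4).tolist(),'TURN',np.round(w,4).tolist(),'dist',round(np.linalg.norm(s),3),'deg',round(np.degrees(np.linalg.norm(w)),1))
E
python3 - <<'E'
from h import *
go(.498,.2355,.30,-3.1);go(.498,.2355,.30,176.9)
E
```

```text
t 0.1 tcp [ 0.2498 -0.5173  0.2307] yaw -64.23 q [-1.33  0.16  1.6  -0.    1.39 -0.21] F [ 0.1 -0.1 -0.7] w 0.998 det 1.0
SHIFT [0.5508, -0.5701, -0.0682] TURN [-0.0013, -0.0012, -1.0669] dist 0.796 deg 61.1
t 0.1 tcp [ 0.2498 -0.5173  0.2307] yaw -64.23 q [-1.33  0.16  1.6  -0.    1.39 -0.21] F [ 0.1 -0.1 -0.7] w 0.998 det 1.0
SHIFT [0.5508, -0.5701, -0.0682] TURN [-0.0013, 0.0015, 2.0747] dist 0.796 deg 118.9
```

```bash
python3 -m inch '[[[0.02,-0.02,-0.03],[0,0,-0.15],-0.3],[[0.05,-0.05,-0.068],[0,0,-0.3],-0.3],[[0.08,-0.085,-0.068],[0,0,-0.45],-0.3],[[0.11,-0.12,-0.068],[0,0,-0.6],-0.3],[[0.15,-0.155,-0.068],[0,0,-0.7],-0.3],[[0.18,-0.19,-0.068],[0,0,-0.8],-0.3],[[0.215,-0.22,-0.068],[0,0,-0.9],-0.3],[[0.25,-0.26,-0.068],[0,0,-1.067],-0.3]]' 20
python3 - <<'E'
from h import *
go(.498,.2355,.30,-3.1)
E
```

```text
t: 0.9
ee_pos: [0.3613, -0.1759, 0.2989]
tool_rot: [-2.293, -2.145, -0.002]
contact_force: [1.4, 0.6, 0.7]
width: 0.651
t 0.9 tcp [ 0.3613 -0.1759  0.2989] yaw -3.82 q [-0.76 -0.36  1.94  0.    1.56 -0.69] F [1.4 0.6 0.7] w 0.651 det 1.0
SHIFT [0.4196, 0.1089, -0.0004] TURN [-0.0004, -0.0018, -0.0126] dist 0.433 deg 0.7
```

```bash
python3 -m inch '[[[0.4196,0.1089,0],[0,0,-0.0126],-0.3],[[0.4196,0.1089,0],[0,0,-0.0126],-0.3],[[0.4196,0.1089,0],[0,0,-0.0126],-0.3],[[0.4196,0.1089,0],[0,0,-0.0126],-0.3],[[0.4196,0.1089,0],[0,0,-0.0126],-0.3],[[0.4196,0.1089,0],[0,0,-0.0126],-0.3],[[0.4196,0.1089,0],[0,0,-0.0126],-0.3],[[0.4196,0.1089,0],[0,0,-0.0126],-0.3]]'
python3 - <<'E'
from h import *
go(.498,.2355,.16,-3.1)
E
```

```text
t: 1.7
ee_pos: [0.4869, 0.2044, 0.2992]
tool_rot: [-2.279, -2.16, -0.001]
contact_force: [0.6, -0.7, 0.3]
width: 0.653
t 1.7 tcp [0.4869 0.2044 0.2992] yaw -3.07 q [ 0.17 -0.    1.63  0.    1.51  0.22] F [ 0.6 -0.7  0.3] w 0.653 det 1.0
SHIFT [0.0315, 0.0095, 0.1392] TURN [-0.0007, -0.0015, 0.0005] dist 0.143 deg 0.1
```

```bash
python3 -m inch '[[[0.0315,0.0095,0.03],[0,0,0],-0.3],[[0.0315,0.0095,0.08],[0,0,0],-0.3],[[0.0315,0.0095,0.12],[0,0,0],-0.3],[[0.0315,0.0095,0.1392],[0,0,0],-0.3],[[0.0315,0.0095,0.1392],[0,0,0],-0.3],[[0.0315,0.0095,0.1392],[0,0,0],-0.3]]'
python3 - <<'E'
from h import *
go(.498,.2355,.123,-3.1)
im=r.get_image('scene'); crop(im,280,110,160,130,5,'pics/s1.png')
im=r.get_image('top'); crop(im,170,180,160,130,5,'pics/t1.png')
print(proj('scene',[[.498,.2355,.125]]),proj('top',[[.498,.2355,.125]]))
E
```

```text
t: 2.3
ee_pos: [0.4981, 0.2355, 0.1604]
tool_rot: [-2.279, -2.16, -0.001]
contact_force: [0.0, 0.8, 0.9]
width: 0.651
t 2.3 tcp [0.4981 0.2355 0.1604] yaw -3.07 q [0.22 0.16 1.74 0.   1.24 0.27] F [0.  0.8 0.9] w 0.651 det 1.0
SHIFT [-0.0001, -0.0001, 0.0374] TURN [-0.0006, -0.0015, 0.0004] dist 0.037 deg 0.1
[[355.66047596 189.16985734]] [[245.29400202 256.68584837]]
```

View pics/s1.png

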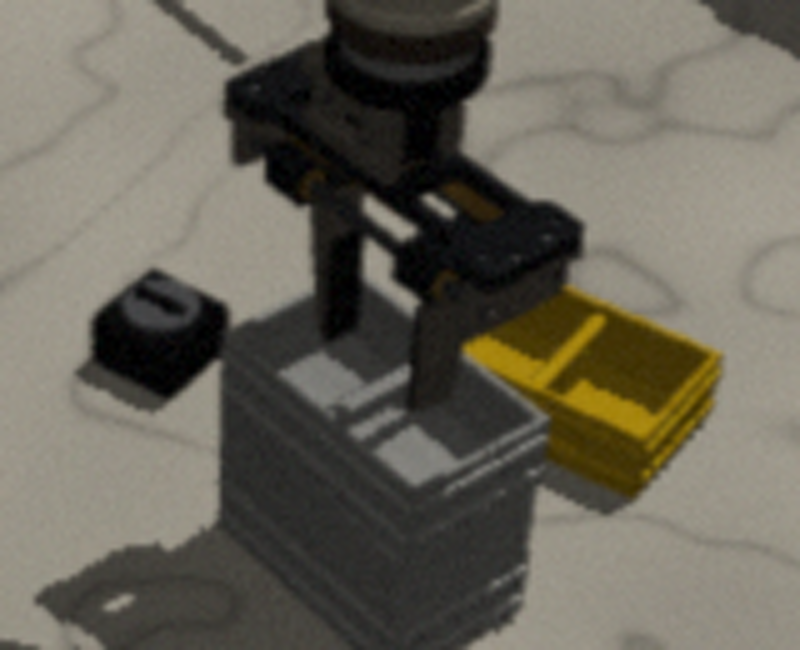

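The fingers straddle the bar of the top tray (crop ~385,390). I descend and grip.

```bash
python3 -m inch '[[[0,0,0.015],[0,0,0],-0.3],[[0,0,0.03],[0,0,0],-0.3],[[0,0,0.037],[0,0,0],-0.3],[[0,0,0.0374],[0,0,0],-0.3],[[0,0,0.0374],[0,0,0],-0.3]]'
python3 -m inch '[[[0,0,0],[0,0,0],1],[[0,0,0],[0,0,0],1],[[0,0,0],[0,0,0],1],[[0,0,0],[0,0,0],1],[[0,0,0],[0,0,0],1],[[0,0,0],[0,0,0],1],[[0,0,0],[0,0,0],1]]' 25
```

```text
t: 2.9
ee_pos: [0.4992, 0.2358, 0.1243]
tool_rot: [-2.28, -2.161, -0.005]
contact_force: [0.4, -0.2, 0.4]
width: 0.65
t: 3.6
ee_pos: [0.4993, 0.2358, 0.1244]
tool_rot: [-2.28, -2.161, -0.005]
contact_force: [0.2, -0.7, 0.4]
width: 0.109
```

```bash
python3 -m inch '[[[0,0,-0.004],[0,0,0],1],[[0,0,-0.012],[0,0,0],1],[[0,0,-0.03],[0,0,0],1],[[0,0,-0.05],[0,0,0],1],[[0,0,-0.06],[0,0,0],1],[[0,0,-0.06],[0,0,0],1]]'
python3 - <<'E'
from h import *
go(.47,.04,.18,-3.1)
im=r.get_image('scene'); crop(im,280,110,160,130,5,'pics/s2.png')
E
```

```text
t: 4.2
ee_pos: [0.5002, 0.2359, 0.1863]
tool_rot: [2.279, 2.16, 0.01]
contact_force: [-0.1, -0.8, -3.1]
width: 0.107
t 4.2 tcp [0.5002 0.2359 0.1863] yaw -3.08 q [0.22 0.14 1.71 0.   1.29 0.27] F [-0.1 -0.8 -3.1] w 0.107 det 1.0
SHIFT [-0.1973, -0.0197, 0.0056] TURN [0.0057, -0.0032, 0.0003] dist 0.198 deg 0.4
```

View pics/s2.png

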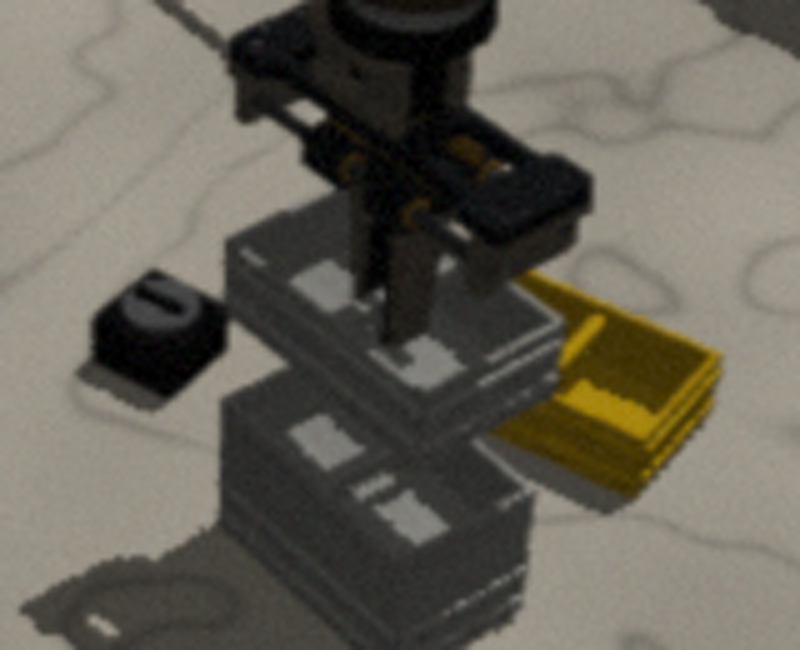

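Only the top tray came up. Carrying it to the free marble.

```bash
python3 -m inch '[[[-0.04,-0.004,0.001],[0.0057,-0.0032,0],1],[[-0.08,-0.008,0.002],[0.0057,-0.0032,0],1],[[-0.12,-0.012,0.004],[0.0057,-0.0032,0],1],[[-0.16,-0.016,0.005],[0.0057,-0.0032,0],1],[[-0.185,-0.0185,0.0056],[0.0057,-0.0032,0],1],[[-0.1973,-0.0197,0.0056],[0.0057,-0.0032,0],1],[[-0.1973,-0.0197,0.0056],[0.0057,-0.0032,0],1]]'
python3 - <<'E'
from h import *
go(.47,.04,.036,-3.1)
E
```

```text
t: 4.95
ee_pos: [0.4687, 0.039, 0.1779]
tool_rot: [-2.281, -2.157, 0.004]
contact_force: [0.3, 0.0, -1.8]
width: 0.108
t 4.95 tcp [0.4687 0.039  0.1779] yaw -3.21 q [-0.17 -0.07  1.94 -0.    1.27 -0.12] F [ 0.3  0.  -1.8] w 0.108 det 1.0
SHIFT [0.0011, 0.0018, 0.1419] TURN [-0.0037, 0.0003, -0.0019] dist 0.142 deg 0.2
```

```bash
python3 -m inch '[[[0.001,0.001,0.04],[-0.0037,0,0],1],[[0.001,0.001,0.08],[-0.0037,0,0],1],[[0.001,0.001,0.115],[-0.0037,0,0],1],[[0.001,0.001,0.132],[-0.0037,0,0],1],[[0.001,0.001,0.14],[-0.0037,0,0],1],[[0.001,0.001,0.14],[-0.0037,0,0],1],[[0.001,0.001,0.14],[-0.0037,0,0],1]]'
python3 -m inch '[[[0,0,0.001],[0,0,0],1],[[0,0,0.002],[0,0,0],1],[[0,0,0.003],[0,0,0],1],[[0,0,0.003],[0,0,0],1]]'
python3 - <<'E'
from h import *
go(.47,.04,.0324,-3.1)
E
```

```text
t: 5.65
ee_pos: [0.4703, 0.0403, 0.0389]
tool_rot: [2.281, 2.158, 0.002]
contact_force: [0.0, -0.4, -2.9]
width: 0.107
t: 6.05
ee_pos: [0.4704, 0.0403, 0.0361]
tool_rot: [2.281, 2.158, 0.002]
contact_force: [0.1, 0.1, -2.8]
width: 0.109
t 6.05 tcp [0.4704 0.0403 0.0361] yaw -3.18 q [-0.17  0.15  2.03 -0.    0.95 -0.12] F [ 0.1  0.1 -2.8] w 0.109 det 1.0
SHIFT [-0.0003, -0.0003, 0.0037] TURN [0.0022, 0.0004, -0.0014] dist 0.004 deg 0.1
```

```bash
python3 -m inch '[[[0,0,0.001],[0.002,0,0],1],[[0,0,0.002],[0.002,0,0],1],[[0,0,0.0027],[0.002,0,0],1],[[0,0,0.0033],[0.002,0,0],1],[[0,0,0.0039],[0.002,0,0],1]]'
```

```text
t: 6.55
ee_pos: [0.4703, 0.0403, 0.0323]
tool_rot: [2.282, 2.159, -0.001]
contact_force: [-2.6, 0.8, 4.6]
width: 0.108
```

```bash
python3 -m inch '[[[0,0,0.0003],[0,0,0],1],[[0,0,0.0006],[0,0,0],1]]'
```

```text
t: 6.75
ee_pos: [0.4703, 0.0403, 0.0323]
tool_rot: [-2.282, -2.159, 0.001]
contact_force: [-4.6, 0.1, 8.4]
width: 0.105
```

Contact with the marble (Fz turned positive). Release and retreat.

```bash
python3 -m inch '[[[0,0,-0.0005],[0,0,0],0.6],[[0,0,-0.0005],[0,0,0],0.2],[[0,0,-0.0005],[0,0,0],-0.3],[[0,0,-0.0005],[0,0,0],-0.3],[[0,0,-0.02],[0,0,0],-0.3],[[0,0,-0.06],[0,0,0],-0.3],[[0,0,-0.1],[0,0,0],-0.3],[[0,0,-0.14],[0,0,0],-0.3]]'
python3 - <<'E'
from h import *
im=r.get_image('top'); cv2.imwrite('pics/top3.png',im); crop(im,200,190,160,120,5,'pics/t3.png')
im=r.get_image('scene'); crop(im,220,130,160,130,5,'pics/s3.png')
E
```

```text
t: 7.55
ee_pos: [0.4701, 0.0404, 0.1736]
tool_rot: [-2.282, -2.159, 0.002]
contact_force: [0.8, 0.1, -0.3]
width: 0.648
```

View pics/t3.png

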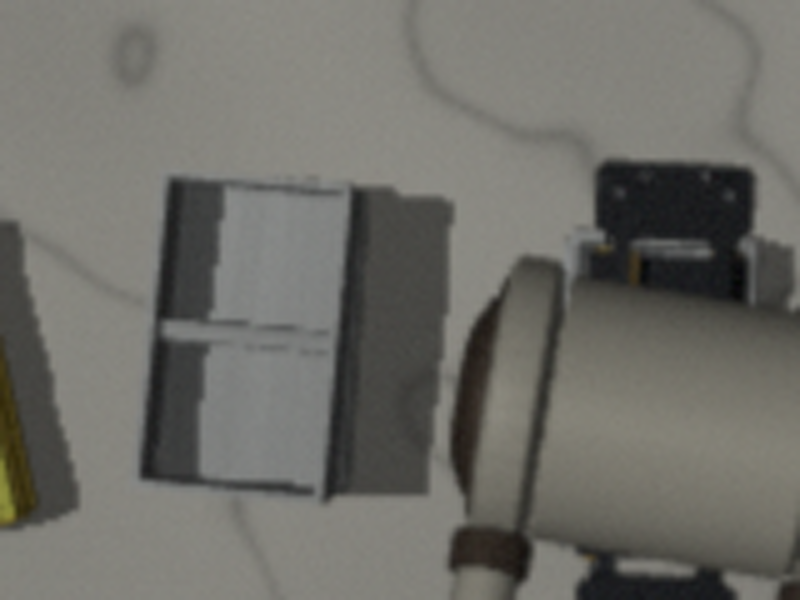

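View pics/s3.png

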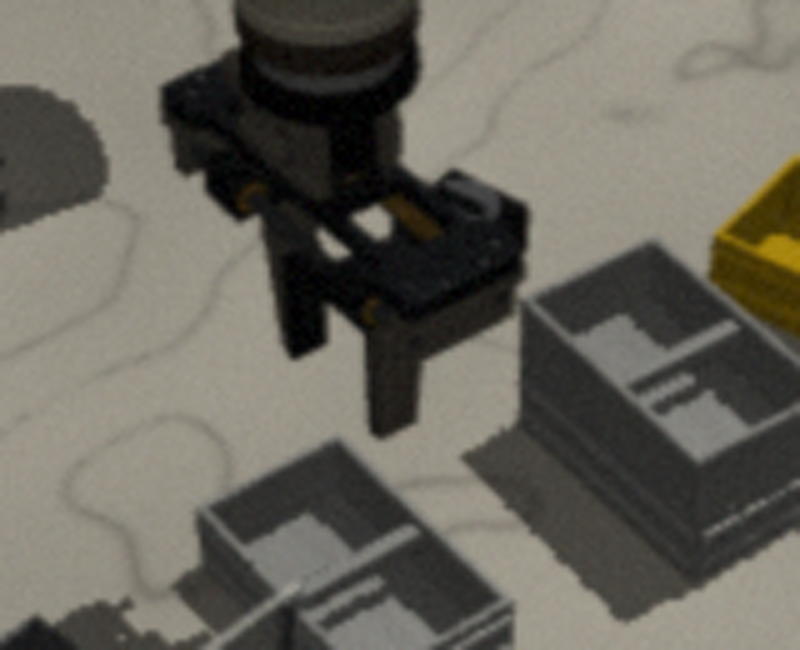

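The upper tray stands level on the marble (bottom of scene crop), and the plain middle tray is exposed (top crop corners 168,178 to 326,498). Measuring it.

```bash
python3 - <<'E'
from h import *
quad('top',fromcrop([(168,178),(351,187),(326,498),(142,478)],200,190,5),.092)
P=pix2pl('top',fromcrop([(162,329),(335,341)],200,190,5),.086);print(P,P.mean(0))
d=P[0]-P[1];print(np.degrees(np.arctan2(d[1],d[0]))-90)
quad('scene',fromcrop([(652,240),(858,378),(704,462),(522,302)],220,130,5),.092)
c=np.array([.499,.2355,.092])
go(.499,.2355,.125,-3.1)
E
```

```text
top z 0.092
[[0.5718, 0.2692], [0.567, 0.1834], [0.4221, 0.1955], [0.4319, 0.2813]]
sides [0.0859 0.1454 0.0863 0.1405] centre [0.4982 0.2324 0.092 ]
 dir -93.27 dir 175.22 dir 83.44 dir -4.96
[[0.5012359  0.2731413  0.086     ]
 [0.49500906 0.19184856 0.086     ]] [0.49812248 0.23249493 0.086     ]
-4.380173957450467
scene z 0.092
[[0.4285, 0.2841], [0.5763, 0.2891], [0.5682, 0.1869], [0.4202, 0.1974]]
sides [0.1479 0.1025 0.1483 0.0871] centre [0.4983 0.2394 0.092 ]
 dir 1.93 dir -94.54 dir 175.94 dir 84.56
t 7.65 tcp [0.4744 0.0398 0.1785] yaw -3.16 q [-0.17 -0.06  1.93 -0.    1.26 -0.12] F [ 0.1 -0.2  0.2] w 0.651 det 1.0
SHIFT [0.1969, 0.0132, 0.0533] TURN [0.0111, 0.0017, -0.001] dist 0.204 deg 0.6
```

```bash
python3 -m inch '[[[0.05,0.003,0],[0.011,0.002,-0.005],-0.3],[[0.1,0.006,0],[0.011,0.002,0.01],-0.3],[[0.15,0.01,0],[0.011,0.002,0.02],-0.3],[[0.185,0.0125,0.03],[0.011,0.002,0.02],-0.3],[[0.1945,0.0135,0.05],[0.011,0.002,0.02],-0.3],[[0.1945,0.0135,0.05],[0.011,0.002,0.02],-0.3]]'
python3 - <<'E'
from h import *
go(.498,.233,.0775,-4.3)
E
```

```text
t: 8.25
ee_pos: [0.4961, 0.2339, 0.124]
tool_rot: [-2.297, -2.137, 0.01]
contact_force: [-0.7, 0.7, -0.4]
width: 0.65
t 8.25 tcp [0.4961 0.2339 0.124 ] yaw -4.16 q [0.22 0.2  1.77 0.   1.18 0.29] F [-0.7  0.7 -0.4] w 0.65 det 1.0
SHIFT [-0.0007, 0.0023, 0.0465] TURN [-0.0074, 0.0018, 0.0025] dist 0.047 deg 0.5
```

```bash
python3 -m inch '[[[-0.0005,0.001,0.002],[-0.0074,0.0018,0.0025],-0.3],[[-0.0005,0.0015,0.015],[-0.0074,0.0018,0.0025],-0.3],[[-0.0005,0.0015,0.03],[-0.0074,0.0018,0.0025],-0.3],[[-0.0005,0.0015,0.043],[-0.0074,0.0018,0.0025],-0.3],[[-0.0005,0.0015,0.0465],[-0.0074,0.0018,0.0025],-0.3],[[-0.0005,0.0015,0.0465],[-0.0074,0.0018,0.0025],-0.3]]'
python3 -m inch '[[[0,0,0],[0,0,0],1],[[0,0,0],[0,0,0],1],[[0,0,0],[0,0,0],1],[[0,0,0],[0,0,0],1],[[0,0,0],[0,0,0],1],[[0,0,0],[0,0,0],1],[[0,0,0],[0,0,0],1]]' 25
python3 - <<'E'
from h import *
go(.498,.233,.2,-4.3)
E
```

```text
t: 8.85
ee_pos: [0.4966, 0.2328, 0.0765]
tool_rot: [-2.303, -2.136, 0.003]
contact_force: [-1.0, 0.3, 1.0]
width: 0.649
t: 9.55
ee_pos: [0.4969, 0.2328, 0.0767]
tool_rot: [-2.303, -2.136, 0.002]
contact_force: [0.4, 0.4, -0.4]
width: 0.109
t 9.55 tcp [0.4969 0.2328 0.0767] yaw -4.33 q [ 0.22  0.27  1.8  -0.    1.08  0.29] F [ 0.4  0.4 -0.4] w 0.109 det 1.0
SHIFT [0.0002, 0.0009, -0.1233] TURN [-0.001, 0.0004, -0.0005] dist 0.123 deg 0.1
```

```bash
python3 -m inch '[[[0,0,-0.004],[0,0,0],1],[[0,0,-0.012],[0,0,0],1],[[0,0,-0.03],[0,0,0],1],[[0,0,-0.06],[0,0,0],1],[[0,0,-0.09],[0,0,0],1],[[0,0,-0.11],[0,0,0],1],[[0,0,-0.125],[0,0,0],1],[[0,0,-0.13],[0,0,0],1]]'
python3 - <<'E'
from h import *
im=cv2.imread('pics/top0.png'); hsv=cv2.cvtColor(im,cv2.COLOR_BGR2HSV)
m=((hsv[...,1]>90)&(hsv[...,0]<20)).astype(np.uint8); m[:190]=0;m[300:]=0;m[:,:380]=0;m[:,500:]=0
c=max(cv2.findContours(m,0,2)[0],key=cv2.contourArea); rc=cv2.minAreaRect(c); print(cv2.contourArea(c))
quad('top',cv2.boxPoints(rc),.006)
mm=cv2.moments(m,True); print('centroid',pix2pl('top',[mm['m10']/mm['m00'],mm['m01']/mm['m00']],.006))
im=cv2.imread('pics/scene0.png')
im=r.get_image('scene'); crop(im,280,110,160,130,5,'pics/s4.png')
go(.512,-.259,.205,5.0)
E
```

```text
t: 10.35
ee_pos: [0.4977, 0.2331, 0.2086]
tool_rot: [2.303, 2.136, 0.002]
contact_force: [0.3, -0.4, -1.7]
width: 0.108
1348.5
top z 0.006
[[0.5681, -0.2154], [0.5753, -0.2907], [0.4572, -0.3006], [0.45, -0.2256]]
sides [0.0757 0.1184 0.0754 0.1185] centre [ 0.5126 -0.2581  0.006 ]
 dir -84.53 dir -175.23 dir 95.49 dir 4.92
centroid [[ 0.51247895 -0.2579945   0.006     ]]
t 10.4 tcp [0.4976 0.233  0.2082] yaw -4.33 q [ 0.22  0.11  1.7  -0.    1.33  0.29] F [-0.2  0.1 -2.3] w 0.104 det 1.0
SHIFT [-0.4895, 0.0515, 0.0031] TURN [0.001, -0.0001, -0.1628] dist 0.492 deg 9.3
```

View pics/s4.png

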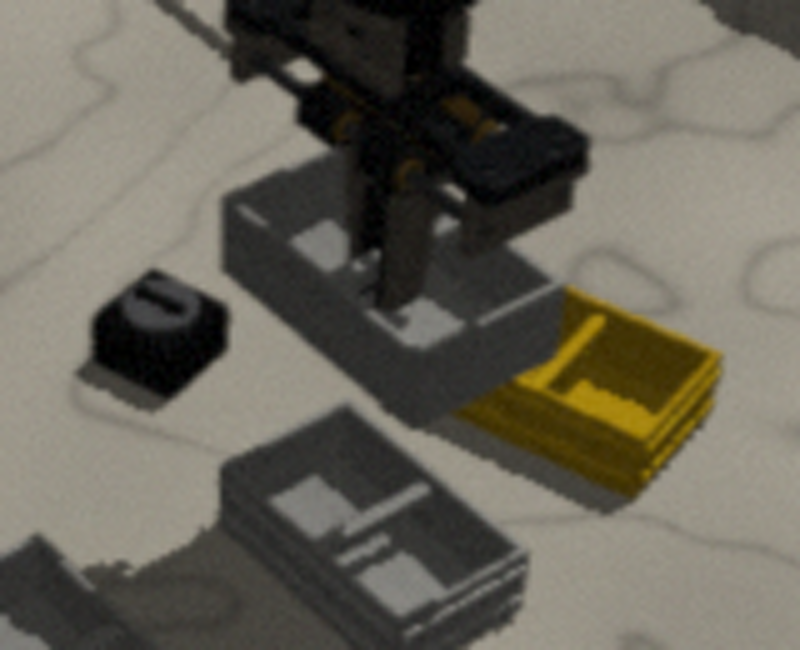

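Plain tray lifted and the lower one undisturbed. Carrying to above the cork.

```bash
python3 -m inch '[[[-0.02,0.001,0],[0,0,-0.01],1],[[-0.055,0.003,0],[0,0,-0.02],1],[[-0.1,0.005,0],[0,0,-0.04],1],[[-0.145,0.01,0],[0,0,-0.06],1],[[-0.19,0.014,0],[0,0,-0.08],1],[[-0.23,0.018,0],[0,0,-0.1],1],[[-0.26,0.022,0],[0,0,-0.11],1],[[-0.28,0.024,0],[0,0,-0.12],1]]'
python3 - <<'E'
from h import *
go(.5115,-.258,.205,5.0)
E
```

```text
t: 11.2
ee_pos: [0.4995, -0.05, 0.2066]
tool_rot: [-2.172, -2.267, 0.001]
contact_force: [0.4, 0.8, -2.3]
width: 0.106
t 11.2 tcp [ 0.4995 -0.05    0.2066] yaw 2.45 q [-0.34 -0.01  1.83  0.    1.33 -0.38] F [ 0.4  0.8 -2.3] w 0.106 det 1.0
SHIFT [-0.2084, 0.0031, 0.0015] TURN [-0.0015, -0.0007, -0.0444] dist 0.208 deg 2.5
```

```bash
python3 -m inch '[[[-0.03,0,0],[0,0,-0.02],1],[[-0.07,0.001,0],[0,0,-0.03],1],[[-0.11,0.002,0],[0,0,-0.04],1],[[-0.15,0.003,0],[0,0,-0.044],1],[[-0.18,0.003,0],[0,0,-0.044],1],[[-0.2,0.003,0],[0,0,-0.044],1],[[-0.2084,0.0031,0.0015],[0,0,-0.044],1],[[-0.2084,0.0031,0.0015],[0,0,-0.044],1]]'
python3 - <<'E'
from h import *
go(.5115,-.258,.1,5.0)
im=r.get_image('scene'); crop(im,120,190,180,160,4,'pics/s5.png')
im=r.get_image('top'); crop(im,360,170,160,140,5,'pics/t5.png')
E
```

```text
t: 12.0
ee_pos: [0.5111, -0.2579, 0.2039]
tool_rot: [-2.121, -2.312, 0.001]
contact_force: [-0.6, 0.7, -3.2]
width: 0.106
t 12.0 tcp [ 0.5111 -0.2579  0.2039] yaw 4.93 q [-0.68  0.18  1.63 -0.    1.34 -0.76] F [-0.6  0.7 -3.2] w 0.106 det 1.0
SHIFT [-0.0004, 0.0007, 0.1039] TURN [-0.0028, -0.0024, -0.0012] dist 0.104 deg 0.2
```

View pics/s5.png

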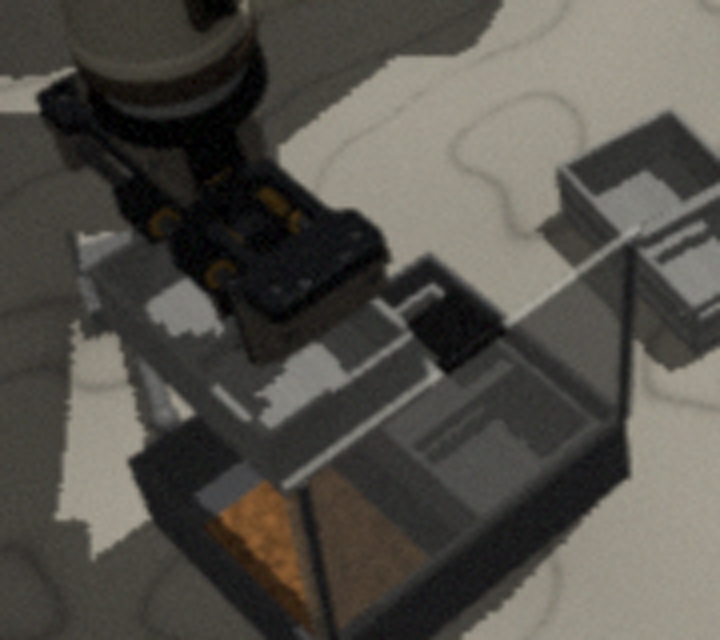

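View pics/t5.png

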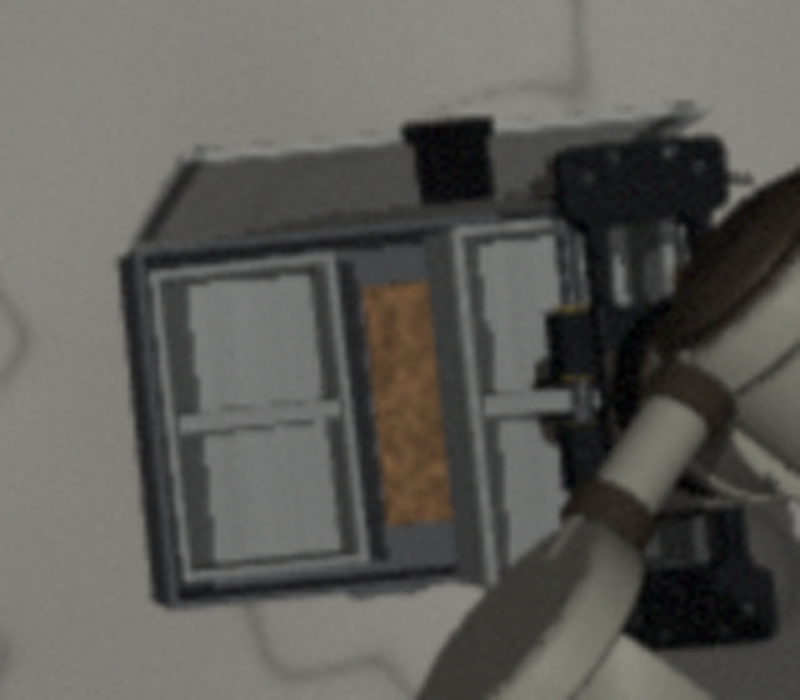

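Aligned with the box; the lid is clear so far. I lower in stages, watching the lid clearance and force.

```bash
python3 -m inch '[[[0,0,0.01],[-0.002,-0.002,0],1],[[0,0,0.03],[-0.002,-0.002,0],1],[[0,0,0.055],[-0.002,-0.002,0],1],[[0,0,0.08],[-0.002,-0.002,0],1],[[0,0,0.095],[-0.002,-0.002,0],1],[[0,0,0.104],[-0.002,-0.002,0],1],[[0,0,0.104],[-0.002,-0.002,0],1]]'
python3 - <<'E'
from h import *
go(.512,-.258,.045,5.0)
im=r.get_image('scene'); crop(im,120,190,180,160,4,'pics/s6.png')
E
```

```text
t: 12.8
ee_pos: [0.5106, -0.2555, 0.0993]
tool_rot: [-2.12, -2.315, 0.0]
contact_force: [0.0, -0.0, -2.7]
width: 0.106
t 12.8 tcp [ 0.5106 -0.2555  0.0993] yaw 5.06 q [-0.68  0.29  1.72  0.    1.14 -0.76] F [ 0.  -0.  -2.7] w 0.106 det 1.0
SHIFT [-0.0027, 0.0013, 0.0543] TURN [-0.0018, -0.0018, 0.001] dist 0.054 deg 0.2
```

View pics/s6.png

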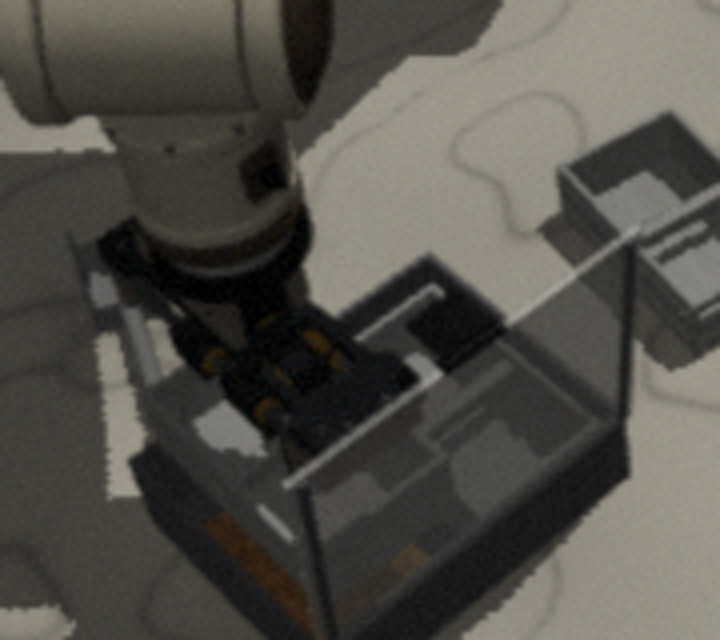

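```bash
python3 -m inch '[[[-0.0025,0.0005,0.001],[-0.002,-0.002,0],1],[[-0.0025,0.0005,0.008],[-0.002,-0.002,0],1],[[-0.0025,0.0005,0.017],[-0.002,-0.002,0],1],[[-0.0025,0.0005,0.026],[-0.002,-0.002,0],1],[[-0.0025,0.0005,0.033],[-0.002,-0.002,0],1],[[-0.0025,0.0005,0.036],[-0.002,-0.002,0],1]]'
python3 - <<'E'
from h import *
go(.512,-.258,.045,5.0)
im=r.get_image('top'); crop(im,360,170,160,140,5,'pics/t7.png')
E
```

```text
t: 13.45
ee_pos: [0.5113, -0.2581, 0.0631]
tool_rot: [2.121, 2.317, 0.0]
contact_force: [0.1, 0.8, -3.3]
width: 0.107
t 13.45 tcp [ 0.5113 -0.2581  0.0631] yaw 5.05 q [-0.68  0.34  1.74  0.    1.06 -0.77] F [ 0.1  0.8 -3.3] w 0.107 det 1.0
SHIFT [0.0, 0.0007, 0.0181] TURN [0.0001, 0.0001, 0.0008] dist 0.018 deg 0.0
```

View pics/t7.png

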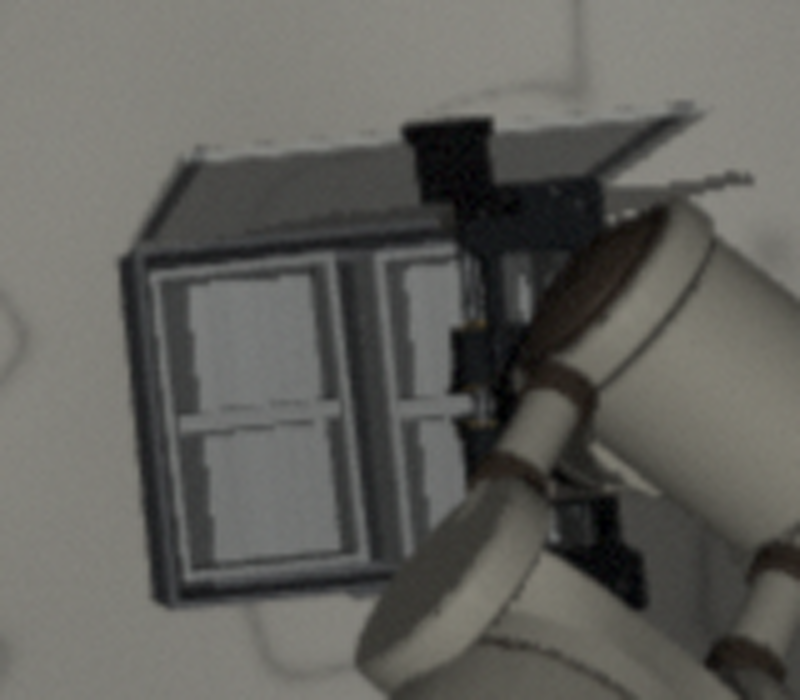

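```bash
python3 -m inch '[[[0,0,0.005],[0,0,0],1],[[0,0,0.011],[0,0,0],1],[[0,0,0.017],[0,0,0],1],[[0,0,0.021],[0,0,0],1],[[0,0,0.023],[0,0,0],1]]'
python3 -m inch '[[[0,0,0],[0,0,0],1]]'
python3 - <<'E'
from h import *
go(.512,-.258,.037,5.0)
E
```

```text
t: 14.0
ee_pos: [0.511, -0.2579, 0.0394]
tool_rot: [-2.121, -2.317, 0.0]
contact_force: [-1.0, -0.4, -3.1]
width: 0.106
t: 14.1
ee_pos: [0.5109, -0.2578, 0.0391]
tool_rot: [-2.121, -2.316, 0.0]
contact_force: [0.3, 0.1, -2.7]
width: 0.108
t 14.1 tcp [ 0.5109 -0.2578  0.0391] yaw 5.05 q [-0.68  0.38  1.74 -0.    1.02 -0.77] F [ 0.3  0.1 -2.7] w 0.108 det 1.0
SHIFT [-0.0003, 0.0011, 0.0021] TURN [-0.0008, -0.0007, 0.0008] dist 0.002 deg 0.1
```

No lid contact felt. Finishing the set-down.

```bash
python3 -m inch '[[[0,0.001,0.0008],[0,0,0],1],[[0,0.001,0.0014],[0,0,0],1],[[0,0.001,0.002],[0,0,0],1],[[0,0.001,0.0026],[0,0,0],1]]'
```

```text
t: 14.5
ee_pos: [0.512, -0.2578, 0.0366]
tool_rot: [-2.121, -2.317, 0.0]
contact_force: [-0.3, -0.5, -1.4]
width: 0.108
```

```bash
python3 -m inch '[[[0,0,0.0003],[0,0,0],1],[[0,0,0.0006],[0,0,0],1]]'
```

```text
t: 14.7
ee_pos: [0.512, -0.2578, 0.0366]
tool_rot: [-2.121, -2.317, 0.0]
contact_force: [-3.0, 2.4, 5.4]
width: 0.108
```

```bash
python3 -m inch '[[[0,0,-0.0003],[0,0,0],0.6],[[0,0,-0.0003],[0,0,0],0.2],[[0,0,-0.0003],[0,0,0],-0.3],[[0,0,-0.0003],[0,0,0],-0.3],[[0,0,-0.02],[0,0,0],-0.3],[[0,0,-0.06],[0,0,0],-0.3],[[0,0,-0.11],[0,0,0],-0.3],[[0,0,-0.16],[0,0,0],-0.3]]'
python3 -m inch '[[[0.02,-0.005,-0.01],[0,0,0],-0.3],[[0.06,-0.01,-0.01],[0,0,0.03],-0.3],[[0.1,-0.02,-0.01],[0,0,0.06],-0.3],[[0.15,-0.03,-0.01],[0,0,0.09],-0.3],[[0.2,-0.03,-0.01],[0,0,0.12],-0.3],[[0.25,-0.03,-0.01],[0,0,0.14],-0.3],[[0.275,-0.03,-0.01],[0,0,0.14],-0.3],[[0.29,-0.03,-0.01],[0,0,0.14],-0.3]]'
python3 - <<'E'
from h import *
im=r.get_image('top'); cv2.imwrite('pics/top8.png',im); crop(im,200,180,300,125,2.6,'pics/t8w.png');crop(im,375,180,130,120,5,'pics/t8b.png');crop(im,210,205,100,100,6,'pics/t8l.png')
im=r.get_image('scene'); cv2.imwrite('pics/scene8.png',im);go(.47,.04,.1,-3.1)
E
```

```text
t: 15.5
ee_pos: [0.5117, -0.2575, 0.1979]
tool_rot: [-2.12, -2.316, 0.0]
contact_force: [0.8, -0.4, -1.0]
width: 0.648
t: 16.3
ee_pos: [0.4558, 0.031, 0.2084]
tool_rot: [-2.274, -2.165, -0.0]
contact_force: [-0.1, -0.5, -0.4]
width: 0.653
t 16.4 tcp [0.456  0.0303 0.2084] yaw -2.79 q [-0.2  -0.14  1.94  0.    1.34 -0.15] F [-0.8 -0.5 -0.7] w 0.652 det 1.0
SHIFT [0.0102, 0.0137, 0.1084] TURN [-0.0015, -0.0014, 0.0054] dist 0.11 deg 0.3
```

View pics/top8.png

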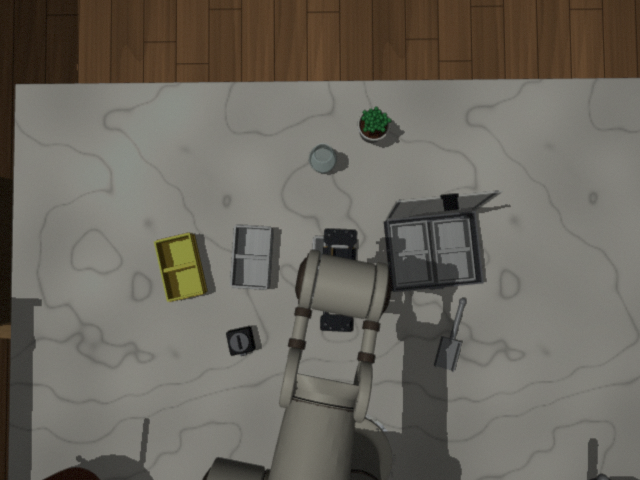

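View pics/t8b.png

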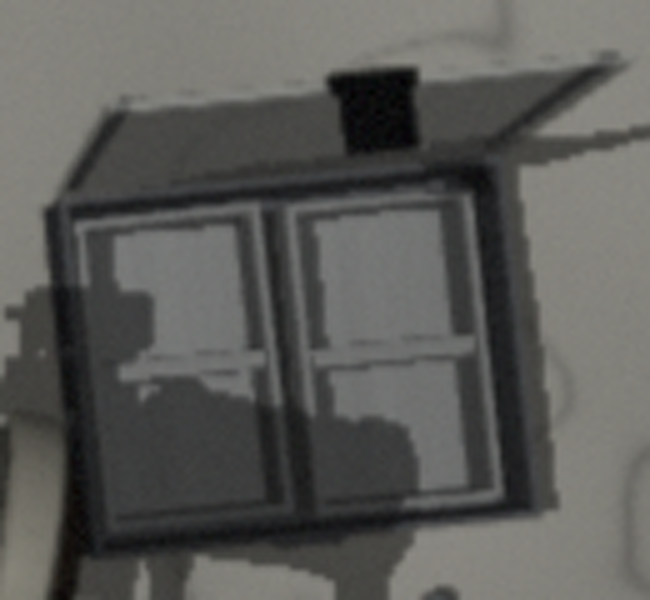

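View pics/t8l.png

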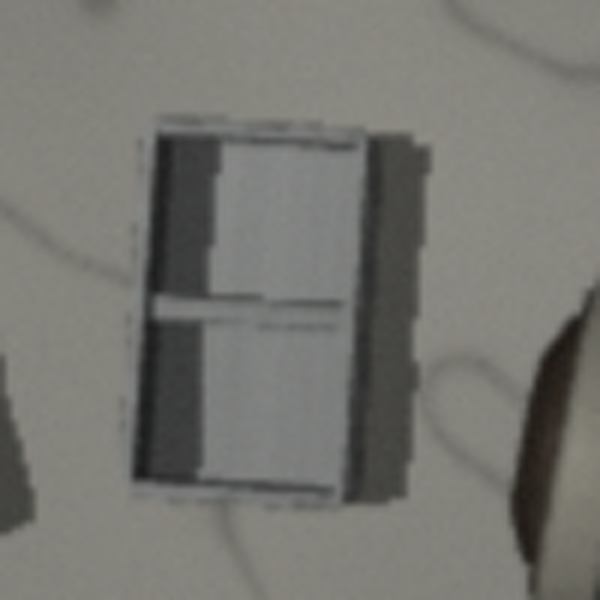

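The plain tray sits flat and square in the box's free half (crop corners ~286,210 to 502,498). The arm hides the upper tray at (340,280), so I move aside and measure the upper and lower trays with the same method, both at rim height 46 mm.

```bash
python3 -m inch '[[[-0.05,-0.01,-0.01],[0,0,0],-0.3],[[-0.1,-0.02,-0.02],[0,0,0],-0.3],[[-0.15,-0.03,-0.03],[0,0,0],-0.3],[[-0.2,-0.04,-0.04],[0,0,0],-0.3],[[-0.24,-0.05,-0.04],[0,0,0],-0.3],[[-0.26,-0.06,-0.04],[0,0,0],-0.3],[[-0.27,-0.06,-0.04],[0,0,0],-0.3],[[-0.27,-0.06,-0.04],[0,0,0],-0.3]]'
python3 - <<'E'
from h import *
im=r.get_image('top'); cv2.imwrite('pics/top9.png',im); crop(im,210,205,100,100,6,'pics/t9l.png'); crop(im,290,215,100,100,6,'pics/t9u.png')
E
```

```text
t: 17.2
ee_pos: [0.3827, -0.2377, 0.2479]
tool_rot: [-2.276, -2.162, -0.0]
contact_force: [-0.0, 0.7, 0.0]
width: 0.65
```

View pics/t9l.png

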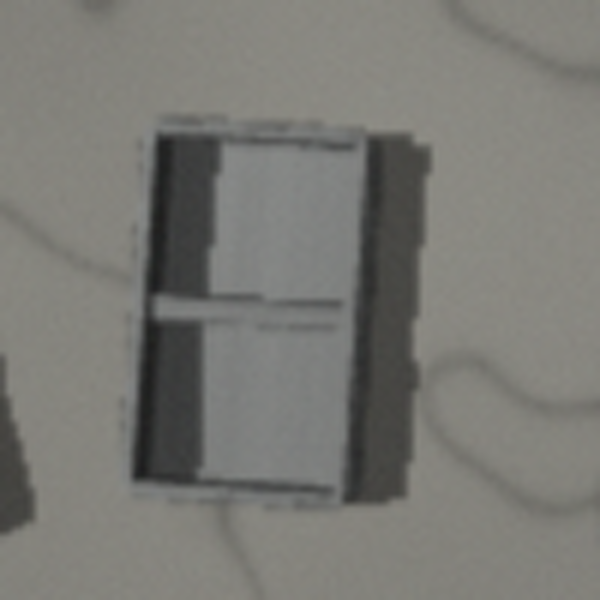

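View pics/t9u.png

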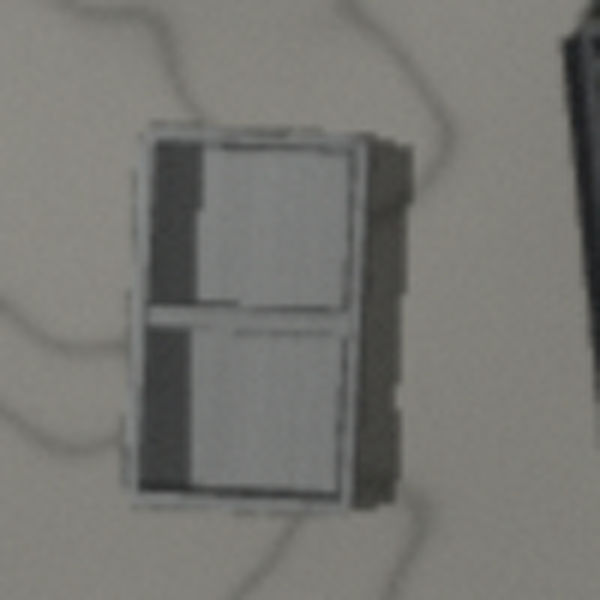

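```bash
cat >> h.py <<'E'
from scipy.ndimage import map_coordinates
def edge(im,p,q,n,half=2.5):
    """p,q approx edge ends (px), n: unit px direction bright->dark; subpixel points, line fit"""
    g=cv2.cvtColor(im,cv2.COLOR_BGR2GRAY).astype(float); g=cv2.GaussianBlur(g,(0,0),0.7)
    p,q,n=map(lambda a:np.array(a,float),(p,q,n)); s=np.arange(-half,half+.01,.1); out=[]
    for t in np.linspace(.05,.95,40):
        c=p+(q-p)*t; X=c[None]+s[:,None]*n
        v=map_coordinates(g,[X[:,1],X[:,0]],order=1); d=-np.gradient(v)
        d=np.clip(d,0,None)
        k=np.argmax(d); lo,hi=max(0,k-8),k+9
        out.append(c+n*np.sum(s[lo:hi]*d[lo:hi])/max(d[lo:hi].sum(),1e-9))
    out=np.array(out); vx,vy,x0,y0=cv2.fitLine(out.astype(np.float32),cv2.DIST_HUBER,0,.01,.01).ravel()
    res=np.median(np.abs((out[:,0]-x0)*vy-(out[:,1]-y0)*vx))
    return (x0,y0),(vx,vy),res
def inter(a,b):
    (p,u,_),(q,v,_)=a,b
    t=np.linalg.solve(np.array([u,[-v[0],-v[1]]]).T,np.array(q)-np.array(p)); return np.array(p)+t[0]*np.array(u)
E
python3 - <<'E'
from h import *
im=cv2.imread('pics/top9.png')
def tray(L,Rr,B,F,x,y,z):
    f=lambda e:[fromcrop(a,x,y,6) for a in e]
    l=edge(im,*f(L),(1,0)); rr=edge(im,*f(Rr),(1,0)); b=edge(im,*f(B),(0,1)); fr=edge(im,*f(F),(0,-1))
    print('res',[round(float(k[2]),2) for k in(l,rr,b,fr)])
    return quad('top',[inter(l,b),inter(b,rr),inter(rr,fr),inter(fr,l)],z)
a=tray([(158,150),(137,475)],[(366,150),(344,490)],[(165,134),(352,143)],[(145,483),(335,492)],210,205,.046)
b=tray([(153,150),(139,490)],[(364,150),(348,495)],[(155,143),(345,149)],[(142,489),(340,498)],290,215,.046)
print('delta',a.mean(0)-b.mean(0))
P=[pix2pl('top',fromcrop(e,210,205,6),.04) for e in [[(152,307),(343,312)]]][0]
Q=pix2pl('top',fromcrop([(148,315),(350,322)],290,215,6),.04);print(P.mean(0),Q.mean(0),P.mean(0)-Q.mean(0))
go(.47,.04,.1,-3.1)
E
```

```text
res [0.29, 0.2, 0.19, 0.21]
top z 0.046
[[0.572, 0.2723], [0.568, 0.1864], [0.4232, 0.1964], [0.4294, 0.2822]]
sides [0.086  0.1452 0.086  0.1429] centre [0.4982 0.2343 0.046 ]
 dir -92.64 dir 176.04 dir 85.85 dir -3.96
res [0.24, 0.22, 0.31, 0.26]
top z 0.046
[[0.5429, 0.0785], [0.5403, -0.0088], [0.3944, -0.0002], [0.4006, 0.0862]]
sides [0.0873 0.1461 0.0866 0.1425] centre [0.4696 0.0389 0.046 ]
 dir -91.69 dir 176.63 dir 85.94 dir -3.09
delta [0.02860389 0.19540905 0.        ]
[0.49914471 0.23588996 0.04      ] [0.46968967 0.0400773  0.04      ] [0.02945504 0.19581265 0.        ]
t 17.25 tcp [ 0.383  -0.2366  0.2479] yaw -2.85 q [-0.82 -0.19  1.91  0.    1.42 -0.77] F [ 1.4 -0.5 -0.5] w 0.651 det 1.0
SHIFT [0.2803, 0.0733, 0.1484] TURN [-0.0015, -0.002, 0.0044] dist 0.326 deg 0.3
```

Sizes agree (≈86×144 mm versus 86×142 expected). The lower tray is (+29.0, +195.5) mm and about −0.6° from the upper tray where it stands. Regrasping the upper tray.

```bash
python3 -m inch '[[[0.05,0.013,0],[0,0,0],-0.3],[[0.1,0.026,0],[0,0,0],-0.3],[[0.15,0.04,0],[0,0,0],-0.3],[[0.2,0.055,0.03],[0,0,0],-0.3],[[0.24,0.065,0.07],[0,0,0.004],-0.3],[[0.27,0.0733,0.12],[0,0,0.004],-0.3],[[0.2803,0.0733,0.148],[0,0,0.004],-0.3],[[0.2803,0.0733,0.148],[0,0,0.004],-0.3]]'
python3 - <<'E'
from h import *
go(.4703,.0403,.0322,-3.15)
E
```

```text
t: 18.05
ee_pos: [0.4656, 0.0442, 0.0952]
tool_rot: [-2.266, -2.159, 0.008]
contact_force: [-0.3, -0.9, -0.2]
width: 0.65
t 18.05 tcp [0.4656 0.0442 0.0952] yaw -2.77 q [-0.17  0.05  2.01  0.    1.1  -0.12] F [-0.3 -0.9 -0.2] w 0.65 det 1.0
SHIFT [-0.0039, 0.0056, 0.063] TURN [-0.0118, -0.0039, 0.0066] dist 0.063 deg 0.8
```

```bash
python3 -m inch '[[[-0.003,0.003,0.005],[-0.006,-0.002,0.005],-0.3],[[-0.003,0.004,0.015],[-0.006,-0.002,0.005],-0.3],[[-0.003,0.004,0.02],[-0.006,-0.002,0.005],-0.3],[[-0.003,0.004,0.02],[-0.006,-0.002,0.005],-0.3],[[-0.003,0.004,0.02],[-0.006,-0.002,0.005],-0.3]]'
python3 - <<'E'
from h import *
go(.4703,.0403,.0322,-3.15)
E
```

```text
t: 18.55
ee_pos: [0.47, 0.0404, 0.0761]
tool_rot: [-2.278, -2.157, 0.002]
contact_force: [0.1, -0.0, 0.2]
width: 0.648
t 18.55 tcp [0.47   0.0404 0.0761] yaw -3.12 q [-0.17  0.08  2.01  0.    1.05 -0.12] F [ 0.1 -0.   0.2] w 0.648 det 1.0
SHIFT [-0.0001, 0.0005, 0.0439] TURN [-0.0041, -0.0017, 0.0004] dist 0.044 deg 0.3
```

```bash
python3 -m inch '[[[0,0.0003,0.012],[-0.002,-0.001,0],-0.3],[[0,0.0003,0.026],[-0.002,-0.001,0],-0.3],[[0,0.0003,0.038],[-0.002,-0.001,0],-0.3],[[0,0.0003,0.043],[-0.002,-0.001,0],-0.3],[[0,0.0003,0.0435],[-0.002,-0.001,0],-0.3],[[0,0.0003,0.0435],[-0.002,-0.001,0],-0.3]]'
python3 -m inch '[[[0,0,0],[0,0,0],1],[[0,0,0],[0,0,0],1],[[0,0,0],[0,0,0],1],[[0,0,0],[0,0,0],1],[[0,0,0],[0,0,0],1],[[0,0,0],[0,0,0],1],[[0,0,0],[0,0,0],1]]' 25
python3 -m inch '[[[0,0,-0.004],[0,0,0],1],[[0,0,-0.012],[0,0,0],1],[[0,0,-0.03],[0,0,0],1],[[0,0,-0.06],[0,0,0],1],[[0,0,-0.09],[0,0,0],1],[[0,0,-0.1],[0,0,0],1],[[0,0,-0.1],[0,0,0],1]]'
python3 - <<'E'
from h import *
go(.4993,.2359,.13,-3.7)
E
```

```text
t: 19.15
ee_pos: [0.4703, 0.0404, 0.0327]
tool_rot: [-2.28, -2.159, 0.001]
contact_force: [0.3, -0.5, 0.2]
width: 0.654
t: 19.85
ee_pos: [0.4703, 0.0404, 0.0327]
tool_rot: [-2.28, -2.159, 0.001]
contact_force: [-0.3, 0.1, -0.6]
width: 0.108
t: 20.55
ee_pos: [0.4716, 0.0402, 0.1343]
tool_rot: [2.28, 2.159, 0.002]
contact_force: [0.3, -0.6, -3.0]
width: 0.106
t 20.55 tcp [0.4716 0.0402 0.1343] yaw -3.12 q [-0.17 -0.01  1.98  0.    1.17 -0.12] F [ 0.3 -0.6 -3. ] w 0.106 det 1.0
SHIFT [0.197, 0.017, 0.0044] TURN [0.0019, -0.0002, 0.0101] dist 0.198 deg 0.6
```

```bash
python3 -m inch '[[[0.025,0.002,0],[0.001,0,0.003],1],[[0.06,0.005,0],[0.001,0,0.006],1],[[0.1,0.009,0],[0.001,0,0.01],1],[[0.14,0.012,0.002],[0.001,0,0.01],1],[[0.17,0.015,0.004],[0.001,0,0.01],1],[[0.188,0.016,0.004],[0.001,0,0.01],1],[[0.197,0.017,0.004],[0.001,0,0.01],1],[[0.197,0.017,0.004],[0.001,0,0.01],1]]'
python3 -m inch '[[[0,0,0],[0,0,0],1],[[0,0,0],[0,0,0],1]]'
python3 - <<'E'
from h import *
go(.4993,.2359,.084,-3.7)
E
```

```text
t: 21.35
ee_pos: [0.4985, 0.2363, 0.1288]
tool_rot: [-2.29, -2.15, 0.002]
contact_force: [0.4, -0.3, -2.8]
width: 0.103
t: 21.55
ee_pos: [0.498, 0.2352, 0.1281]
tool_rot: [-2.291, -2.148, 0.005]
contact_force: [0.3, -1.2, -3.0]
width: 0.108
t 21.55 tcp [0.498  0.2352 0.1281] yaw -3.69 q [ 0.22  0.2   1.76 -0.    1.18  0.29] F [ 0.3 -1.2 -3. ] w 0.108 det 1.0
SHIFT [0.0008, 0.0014, 0.0441] TURN [-0.0029, 0.0013, 0.0002] dist 0.044 deg 0.2
```

```bash
python3 -m inch '[[[0.0006,0.001,0.01],[-0.001,0,0],1],[[0.0006,0.001,0.022],[-0.001,0,0],1],[[0.0006,0.001,0.034],[-0.001,0,0],1],[[0.0006,0.001,0.042],[-0.001,0,0],1],[[0.0006,0.001,0.044],[-0.001,0,0],1],[[0.0006,0.001,0.044],[-0.001,0,0],1]]'
python3 - <<'E'
from h import *
go(.4993,.2359,.0787,-3.7)
im=r.get_image('scene'); crop(im,280,110,160,130,5,'pics/s10.png')
E
```

```text
t: 22.15
ee_pos: [0.4986, 0.2356, 0.0835]
tool_rot: [-2.291, -2.148, 0.005]
contact_force: [-0.5, 0.2, -1.7]
width: 0.106
t 22.15 tcp [0.4986 0.2356 0.0835] yaw -3.69 q [ 0.22  0.26  1.79 -0.    1.09  0.29] F [-0.5  0.2 -1.7] w 0.106 det 1.0
SHIFT [0.0003, 0.0007, 0.0048] TURN [-0.0029, 0.0016, 0.0003] dist 0.005 deg 0.2
```

View pics/s10.png

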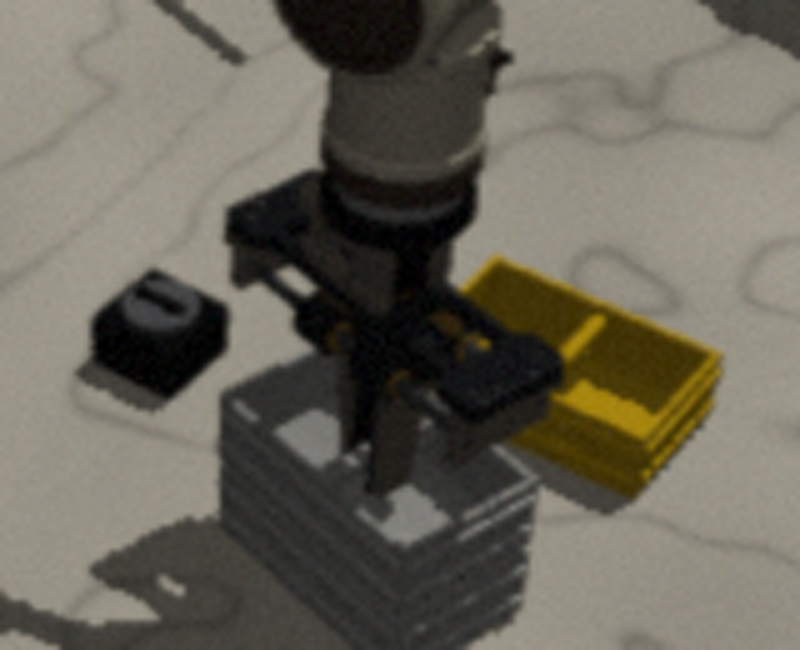

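The upper tray hovers ~5 mm above the lower one, edges in line. Setting down slowly.

```bash
python3 -m inch '[[[0.0003,0.0007,0.001],[-0.002,0.001,0],1],[[0.0003,0.0007,0.002],[-0.002,0.001,0],1],[[0.0003,0.0007,0.003],[-0.002,0.001,0],1],[[0.0003,0.0007,0.0037],[-0.002,0.001,0],1],[[0.0003,0.0007,0.0043],[-0.002,0.001,0],1]]'
python3 -m inch '[[[0,0,0.0004],[0,0,0],1],[[0,0,0.0008],[0,0,0],1]]'
```

```text
t: 22.7
ee_pos: [0.4997, 0.2361, 0.0798]
tool_rot: [2.291, 2.149, -0.0]
contact_force: [0.3, -0.2, -3.1]
width: 0.109
t: 22.9
ee_pos: [0.4998, 0.236, 0.079]
tool_rot: [2.291, 2.149, 0.0]
contact_force: [-0.0, -0.3, -3.3]
width: 0.108
```

```bash
python3 -m inch '[[[0,-0.0004,0.0004],[0,0,0],1],[[0,-0.0004,0.0007],[0,0,0],1],[[0,-0.0004,0.0009],[0,0,0],1]]'
```

```text
t: 23.2
ee_pos: [0.4996, 0.2361, 0.0787]
tool_rot: [2.291, 2.149, 0.0]
contact_force: [-1.9, -1.4, 4.6]
width: 0.106
```

Contact. Release and back off to inspect.

```bash
python3 -m inch '[[[0,0,-0.0003],[0,0,0],0.6],[[0,0,-0.0003],[0,0,0],0.2],[[0,0,-0.0003],[0,0,0],-0.3],[[0,0,-0.0003],[0,0,0],-0.3],[[0,0,-0.02],[0,0,0],-0.3],[[0,0,-0.06],[0,0,0],-0.3],[[0,0,-0.11],[0,0,0],-0.3],[[0,0,-0.16],[0,0,0],-0.3]]'
python3 -m inch '[[[-0.03,0,-0.02],[0,0,0],0.9],[[-0.08,0,-0.05],[0,0,0],0.9],[[-0.13,0,-0.08],[0,0,0],0.9],[[-0.18,0,-0.1],[0,0,0],0.9],[[-0.21,0,-0.1],[0,0,0],0.9],[[-0.22,0,-0.1],[0,0,0],0.9]]'
python3 - <<'E'
from h import *
im=r.get_image('top'); cv2.imwrite('pics/top11.png',im); crop(im,210,205,100,100,6,'pics/t11.png')
im=r.get_image('scene'); crop(im,300,150,130,100,6,'pics/s11.png')
go(.63,-.2,.40,5)
E
```

```text
t: 24.0
ee_pos: [0.4989, 0.236, 0.24]
tool_rot: [2.292, 2.149, -0.001]
contact_force: [0.7, -0.1, -0.6]
width: 0.652
t: 24.6
ee_pos: [0.4853, 0.0125, 0.342]
tool_rot: [2.294, 2.141, 0.0]
contact_force: [0.3, 0.5, 0.3]
width: 0.153
t 24.7 tcp [0.4848 0.0153 0.3401] yaw -3.86 q [-0.22 -0.13  1.68 -0.    1.59 -0.15] F [-0.4  0.8 -0.1] w 0.067 det 1.0
SHIFT [-0.205, 0.1593, -0.0599] TURN [-0.0002, 0.0003, -0.1547] dist 0.266 deg 8.9
```

View pics/t11.png

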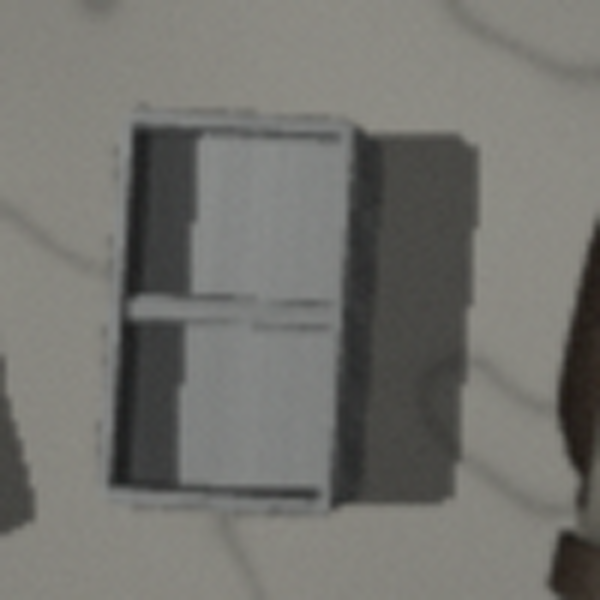

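View pics/s11.png

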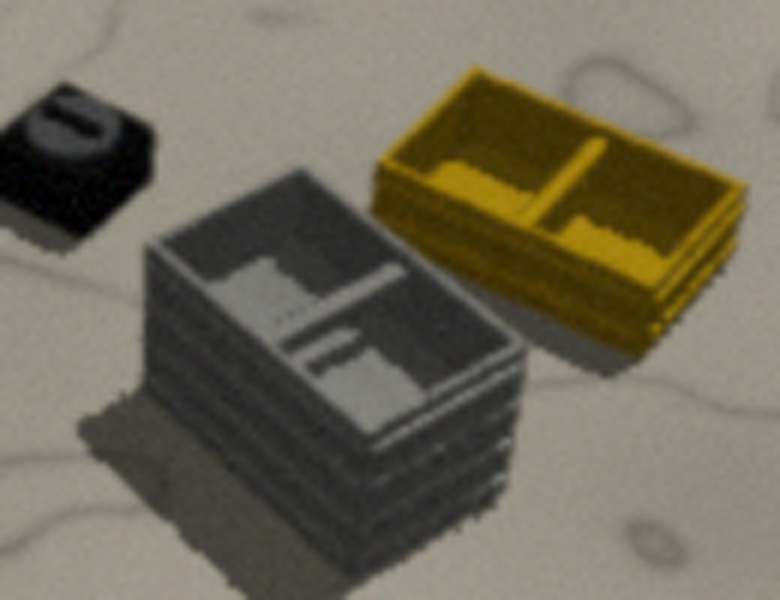

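```bash
python3 - <<'E'
from h import *
im=cv2.imread('pics/top11.png')
f=lambda e:[fromcrop(a,210,205,6) for a in e]
l=edge(im,*f([(133,145),(113,480)]),(1,0)); rr=edge(im,*f([(355,145),(333,495)]),(1,0)); b=edge(im,*f([(140,126),(338,136)]),(0,1)); fr=edge(im,*f([(120,488),(320,496)]),(0,-1))
print([round(float(k[2]),2) for k in(l,rr,b,fr)])
quad('top',[inter(l,b),inter(b,rr),inter(rr,fr),inter(fr,l)],.092)
im=cv2.imread('pics/top8.png')
f=lambda e:[fromcrop(a,375,180,5) for a in e]
l=edge(im,*f([(300,225),(325,490)]),(1,0)); rr=edge(im,*f([(471,205),(502,490)]),(1,0)); b=edge(im,*f([(300,217),(455,204)]),(0,1)); fr=edge(im,*f([(330,503),(480,490)]),(0,-1))
print([round(float(k[2]),2) for k in(l,rr,b,fr)])
quad('top',[inter(l,b),inter(b,rr),inter(rr,fr),inter(fr,l)],.052)
print(pix2pl('top',fromcrop([(122,100),(622,58),(330,72),(415,72)],375,180,5),.24))
for n,uv in(('vase',(322,158)),('pot',(374,124))): print(n,pix2pl('top',uv,.09))
E
```

```text
[0.17, 0.16, 0.21, 0.19]
top z 0.092
[[0.5725, 0.2729], [0.5678, 0.1867], [0.4247, 0.1965], [0.4297, 0.2815]]
sides [0.0863 0.1435 0.0851 0.1431] centre [0.4986 0.2344 0.092 ]
 dir -93.13 dir 176.05 dir 86.64 dir -3.47
[0.39, 0.25, 0.17, 0.17]
top z 0.052
[[0.5783, -0.2078], [0.5859, -0.2942], [0.4439, -0.3066], [0.4366, -0.2237]]
sides [0.0868 0.1425 0.0832 0.1425] centre [ 0.5112 -0.2581  0.052 ]
 dir -84.99 dir -175.04 dir 94.99 dir 6.38
[[ 0.61139078 -0.09556932  0.24      ]
 [ 0.62677776 -0.29809112  0.24      ]
 [ 0.62208206 -0.17994576  0.24      ]
 [ 0.62179061 -0.2143251   0.24      ]]
vase [[0.72887121 0.06009487 0.09      ]]
pot [[ 0.80858596 -0.06322026  0.09      ]]
```

The upper tray measures (0.4986, 0.2344, −3.5°) against the lower's (0.4982, 0.2343, −3.7°): squarely stacked. Next is the lid: I go over it and down behind it, beside the latch, fingers shut.

```bash
python3 - <<'E'
from h import *
go(.662,-.2293,.36,5)
E
```

```text
t 24.7 tcp [0.4848 0.0153 0.3401] yaw -3.86 q [-0.22 -0.13  1.68 -0.    1.59 -0.15] F [-0.4  0.8 -0.1] w 0.067 det 1.0
SHIFT [-0.2321, 0.1932, -0.0199] TURN [-0.0002, 0.0003, -0.1547] dist 0.303 deg 8.9
```

```bash
python3 -m inch '[[[-0.03,0.025,-0.02],[0,0,-0.03],1],[[-0.06,0.05,-0.02],[0,0,-0.06],1],[[-0.09,0.08,-0.02],[0,0,-0.09],1],[[-0.13,0.11,-0.02],[0,0,-0.12],1],[[-0.17,0.14,-0.02],[0,0,-0.155],1],[[-0.205,0.17,-0.02],[0,0,-0.155],1],[[-0.232,0.193,-0.02],[0,0,-0.155],1],[[-0.232,0.193,-0.02],[0,0,-0.155],1]]'
python3 - <<'E'
from h import *
go(.662,-.2293,.228,5)
im=r.get_image('top'); cv2.imwrite('pics/top12.png',im)
E
```

```text
t: 25.5
ee_pos: [0.6633, -0.2305, 0.3552]
tool_rot: [-2.12, -2.311, 0.003]
contact_force: [0.4, 0.0, 0.2]
width: 0.005
t 25.5 tcp [ 0.6633 -0.2305  0.3552] yaw 4.95 q [-0.51  0.46  0.98 -0.    1.7  -0.59] F [0.4 0.  0.2] w 0.005 det 1.0
SHIFT [0.001, -0.0006, 0.1272] TURN [-0.0048, -0.0026, -0.001] dist 0.127 deg 0.3
```

View pics/top12.png

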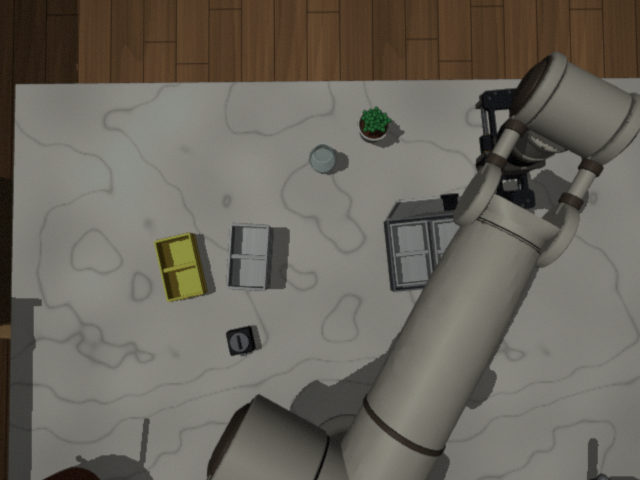

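The gripper is behind the lid (top ~505,150), well away from the pot and vase. Descending, then pushing.

```bash
python3 -m inch '[[[0,0,0.02],[-0.004,-0.002,0],1],[[0,0,0.05],[-0.004,-0.002,0],1],[[0,0,0.08],[-0.004,-0.002,0],1],[[0,0,0.11],[-0.004,-0.002,0],1],[[0,0,0.127],[-0.004,-0.002,0],1],[[0,0,0.127],[-0.004,-0.002,0],1],[[0,0,0.127],[-0.004,-0.002,0],1]]'
python3 - <<'E'
from h import *
im=r.get_image('scene'); crop(im,120,150,200,190,3.1,'pics/s13.png')
go(.5983,-.2348,.228,5)
E
```

```text
t: 26.25
ee_pos: [0.6623, -0.2263, 0.2305]
tool_rot: [-2.119, -2.319, -0.002]
contact_force: [0.4, 0.4, 1.1]
width: 0.005
t 26.3 tcp [ 0.6629 -0.227   0.2316] yaw 5.12 q [-0.5   0.48  1.2   0.    1.46 -0.59] F [ 0.6 -0.3 -0.7] w 0.002 det 1.0
SHIFT [-0.002, -0.065, 0.0035] TURN [0.0023, 0.0002, 0.0021] dist 0.065 deg 0.2
```

View pics/s13.png

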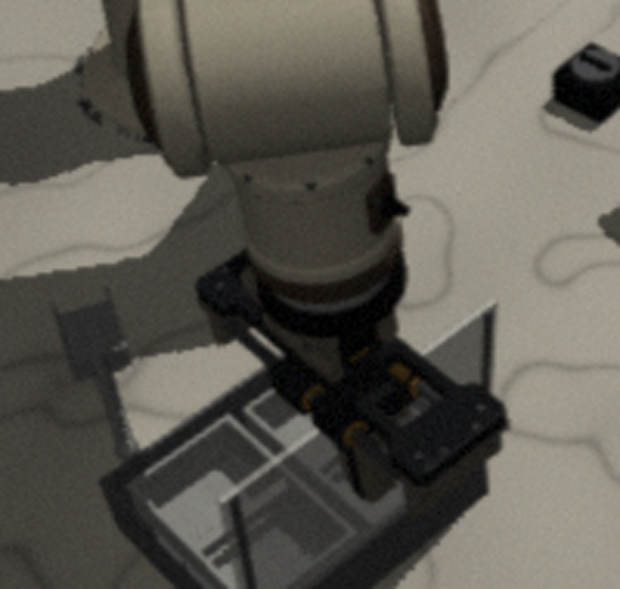

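```bash
python3 -m inch '[[[0,-0.015,0.0035],[0.002,0,0],1],[[0,-0.03,0.0035],[0.002,0,0],1],[[0,-0.042,0.0035],[0.002,0,0],1],[[0,-0.054,0.0035],[0.002,0,0],1],[[0,-0.067,0.004],[0.002,0,0],1],[[0,-0.079,0.006],[0.002,0,0],1],[[0,-0.09,0.0095],[0.002,0,0],1],[[0,-0.1,0.013],[0.002,0,0],1]]'
python3 - <<'E'
from h import *
im=r.get_image('scene'); crop(im,120,150,200,190,3.1,'pics/s14.png')
go(.5983,-.2348,.228,5)
E
```

```text
t: 27.1
ee_pos: [0.5643, -0.2361, 0.2214]
tool_rot: [2.116, 2.315, 0.002]
contact_force: [1.1, 0.5, 0.6]
width: 0.005
t 27.15 tcp [ 0.5629 -0.2362  0.2205] yaw 5.12 q [-0.59  0.25  1.51 -0.    1.38 -0.68] F [ 1.  -0.1  0.2] w 0.004 det 1.0
SHIFT [-0.0018, 0.0354, -0.0074] TURN [0.0025, 0.0025, 0.002] dist 0.036 deg 0.2
```

View pics/s14.png

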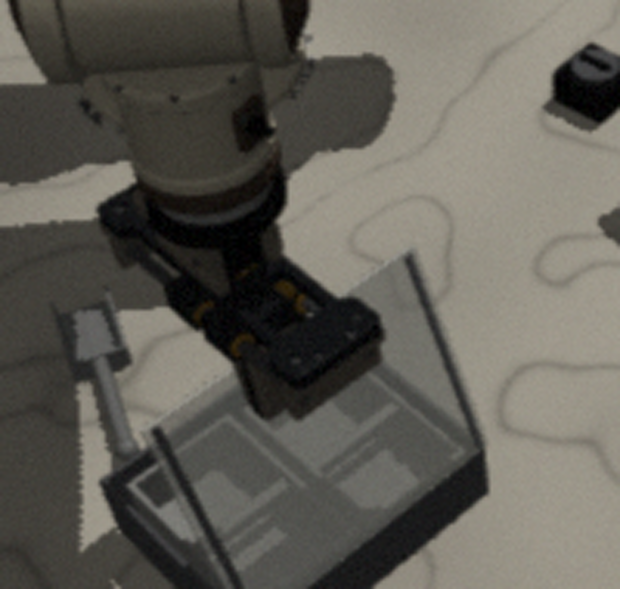

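The lid follows the fingers (about 65°). Continuing along the arc.

```bash
python3 -m inch '[[[0,-0.012,0.006],[0.002,0.002,0],1],[[0,-0.024,0.013],[0.002,0.002,0],1],[[0,-0.036,0.021],[0.002,0.002,0],1],[[0,-0.0475,0.03],[0.002,0.002,0],1],[[0,-0.057,0.04],[0.002,0.002,0],1],[[0,-0.066,0.052],[0.002,0.002,0],1],[[0,-0.0755,0.065],[0.002,0.002,0],1],[[0,-0.083,0.08],[0.002,0.002,0],1]]'
python3 - <<'E'
from h import *
im=r.get_image('scene'); crop(im,120,150,200,190,3.1,'pics/s15.png')
go(.5983-.1315,-.2348-.0115,.0845,5)
E
```

```text
t: 27.95
ee_pos: [0.4816, -0.2445, 0.1423]
tool_rot: [2.116, 2.315, 0.001]
contact_force: [-0.3, -1.4, 1.1]
width: 0.003
t 28.0 tcp [ 0.4793 -0.2434  0.1391] yaw 5.11 q [-0.69  0.15  1.79 -0.    1.2  -0.78] F [ 0.2  0.4 -2.6] w 0.003 det 1.0
SHIFT [-0.0018, -0.0127, 0.0547] TURN [-0.0005, -0.0001, 0.002] dist 0.056 deg 0.1
```

View pics/s15.png

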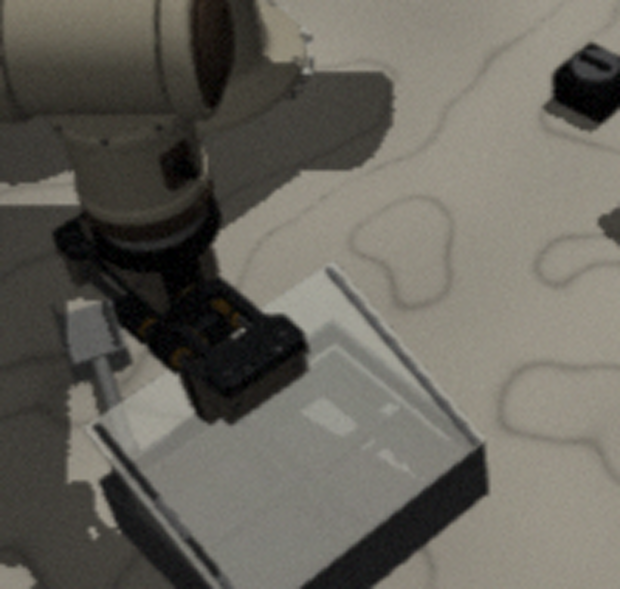

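```bash
python3 -m inch '[[[0,-0.004,0.009],[0,0,0],1],[[0,-0.007,0.018],[0,0,0],1],[[0,-0.009,0.027],[0,0,0],1],[[0,-0.011,0.036],[0,0,0],1],[[0,-0.012,0.044],[0,0,0],1],[[0,-0.0127,0.05],[0,0,0],1],[[0,-0.0127,0.053],[0,0,0],1]]'
python3 -m inch '[[[0,0,0.001],[0,0,0],1],[[0,0,0.002],[0,0,0],1]]'
```

```text
t: 28.7
ee_pos: [0.4662, -0.2442, 0.0853]
tool_rot: [-2.119, -2.317, 0.001]
contact_force: [-0.8, 0.1, 0.6]
width: 0.0
t: 28.9
ee_pos: [0.4663, -0.2443, 0.0847]
tool_rot: [-2.118, -2.317, 0.001]
contact_force: [-6.7, 4.3, 16.9]
width: 0.001
```

The lid is seated on the rim (17 N reaction at exactly the expected height). Back off, check all.

```bash
python3 -m inch '[[[0,0,-0.005],[0,0,0],1],[[0,0,-0.03],[0,0,0],1],[[0,0,-0.07],[0,0,0],1],[[0,0,-0.11],[0,0,0],1],[[0,0,-0.15],[0,0,0],1],[[0,-0.04,-0.17],[0,0,0],1],[[-0.04,-0.07,-0.17],[0,0,0],1],[[-0.08,-0.09,-0.17],[0,0,0],1]]'
python3 -m inch '[[[-0.05,0,0],[0,0,0.1],1],[[-0.1,0,0],[0,0,0.2],1],[[-0.15,0.03,0],[0,0,0.3],1],[[-0.2,0.05,0],[0,0,0.4],1],[[-0.2,0.05,0],[0,0,0.4],1],[[-0.2,0.05,0],[0,0,0.4],1],[[-0.2,0.05,0],[0,0,0.4],1],[[-0.2,0.05,0],[0,0,0.4],1]]'
python3 - <<'E'
from h import *
for n in('scene','top'): cv2.imwrite(f'pics/{n}16.png',r.get_image(n))
s=cv2.imread('pics/scene16.png');crop(s,120,200,180,180,3.3,'pics/s16.png')
E
```

```text
t: 29.7
ee_pos: [0.3835, -0.3331, 0.2566]
tool_rot: [2.117, 2.32, -0.003]
contact_force: [1.1, -0.4, -0.3]
width: 0.004
t: 30.5
ee_pos: [0.4514, -0.5268, 0.2578]
tool_rot: [2.535, 1.853, -0.002]
contact_force: [0.4, -0.6, -0.1]
width: 0.007
```

View pics/s16.png

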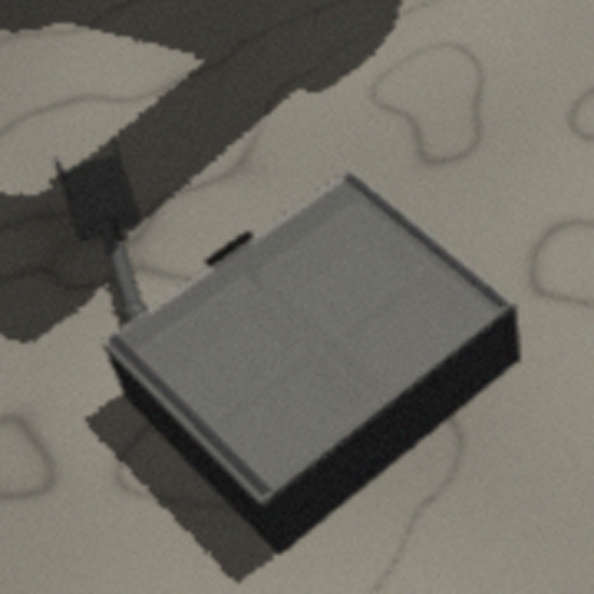

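View pics/top16.png

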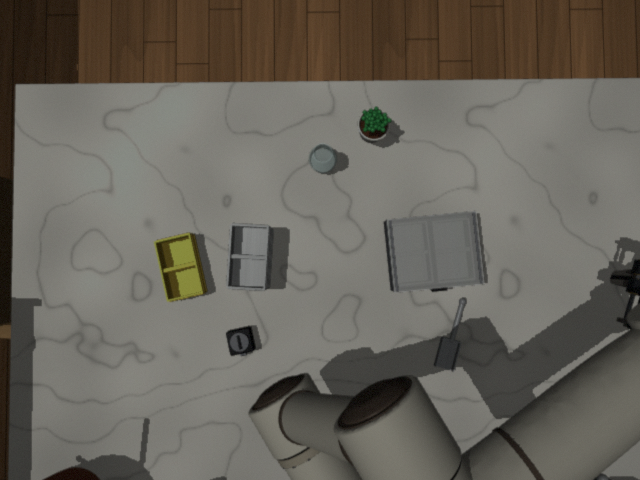

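The lid lies flush on the rim (top view 387–485 × 213–290). The pot, vase, timer, scoop and yellow tray are at their original pixels, and the arm is clear. Handing in.

```bash
python3 -c "
from bench import r
print(r.observe()['t']); print(r.hand_in())"
```

```text
30.6
the job is handed in; nothing more can be done
None
```

The job is handed in at 30.6 s of the 72 s allowed. I set the upper ribbed tray aside on the marble and put the plain tray on the cork pad in the box. Then I put the upper tray back on the bottom one and pushed the lid shut.

- **Restacked tray:** the upper tray measures (0.4986, 0.2344), yaw −3.5°. The bottom one measured (0.4982, 0.2343), yaw −3.7°, before I restacked, so they agree to within about 1 mm.
- **Plain tray:** the gripper released it at (0.512, −0.258), against a pad centre of (0.5125, −0.258). A picture afterwards suggests it sits up to about 2 mm nearer the other tray, so the two checks disagree slightly.
- **Lid:** the fingertips reached 67.7 mm, the height of the closed lid's top, with 17 N pushing back, and the pictures show it flush. I did not measure its angle any other way, and the latch was not fastened.
- **Forces and bystanders:** each tray was lowered slowly to contact before release, and the highest force I read was the 17–19 N at the lid. The pot, vase, timer, scoop and yellow tray look unmoved in the last picture.

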